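# Put the dried vials away by length and throttle the drying air

### The job

The two washed vials on the draining board are dry: lay each one in the tray, in the row where the stock vial of the same length already lies, flat in the free half of the groove. Set them down gently, without dropping them, and leave the stock vials and the other glassware where they are. Then, once both are put away, turn the lever of the air tap down from open to half open, 45 degrees.

Things in the scene. Friction and masses are not known exactly. Their poses are not given: they have to be found in the camera images.
- medium_vial: Washed medium amber glass vial, 28 mm in diameter, 64 mm long over all (aluminium cap, 25 mm in diameter, is the last 11 mm at +y), starts on the draining board in one of two places (which varies), lying across the slope against the lip. Origin on its axis at mid-length; its y is the axis, lying level; rolled to any angle.
- long_vial: Washed long amber glass vial, 28 mm in diameter, 78 mm long over all (aluminium cap, 25 mm in diameter, is the last 11 mm at +y), starts on the draining board in one of two places (which varies), lying across the slope against the lip. Origin on its axis at mid-length; its y is the axis, lying level; rolled to any angle.
- short_stock: Stock short amber glass vial, 28 mm in diameter, 50 mm long over all (aluminium cap, 25 mm in diameter, is the last 11 mm at +y), lying in one half of one of the tray's rows (which varies) and staying there; the row's other half is free. Origin on its axis at mid-length; its y is the axis, lying level; rolled to any angle.
- medium_stock: Stock medium amber glass vial, 28 mm in diameter, 64 mm long over all (aluminium cap, 25 mm in diameter, is the last 11 mm at +y), lying in one half of one of the tray's rows (which varies) and staying there; the row's other half is free. Origin on its axis at mid-length; its y is the axis, lying level; rolled to any angle.
- long_stock: Stock long amber glass vial, 28 mm in diameter, 78 mm long over all (aluminium cap, 25 mm in diameter, is the last 11 mm at +y), lying in one half of one of the tray's rows (which varies) and staying there; the row's other half is free. Origin on its axis at mid-length; its y is the axis, lying level; rolled to any angle.
- board: Fixed draining board: face 285 mm wide (y) rising at 35 degrees along +x, lip at its foot 5 mm high. Origin on the table under its middle. Vials lie along its y, axis at x = -54, z = 40 mm, 14 mm off the face. Over them an air bar along y: x = -29 to -7, z = 140 to 154 mm, too low for a gripper from straight above; end posts 154 mm high at y = +-141 mm.
- tray: Fixed grey flat tray, 206 mm (x) by 220 mm (y), floor 4 mm thick. Three rows along its y, 66 mm apart: grooves 32 mm wide, 210 mm long, between ridges 5 mm wide whose tops are 9 mm above the table; end rims 11 mm high. 24 mm between the ridges of neighbouring rows. Origin under its centre.
- row0 (a point): The tray's nearest row (-x): middle of the groove's floor, 4 mm above the table; y along the row, x across. A vial lying in the row has its axis 14 mm above this point, within 2 mm of the middle line; the middle of each half is 52 mm away along y.
- row1 (a point): The tray's middle row: middle of the groove's floor, 4 mm above the table; y along the row, x across. A vial lying in the row has its axis 14 mm above this point, within 2 mm of the middle line; the middle of each half is 52 mm away along y.
- row2 (a point): The tray's farthest row (+x): middle of the groove's floor, 4 mm above the table; y along the row, x across. A vial lying in the row has its axis 14 mm above this point, within 2 mm of the middle line; the middle of each half is 52 mm away along y.
- lever (a joint): Angle of the black lever of the air tap at the right-hand (-y) end of the board: 0 = closed (lever points along the board's +x), 1.571 = fully open (points along the board's +y, in line with its outlet pipe). Grows anticlockwise seen from above; stays where left; friction about 0.06 N m.
- lever_grip (a point): On the tap's vertical axis at the lever's mid-height, 77 mm above the table; x points along the lever. The lever is a bar 10 mm wide, 18 mm high (68 to 86 mm above the table), reaching 45 mm along +x and 15 mm along -x, with a 16 mm hub here. Brass tap below: 32 mm in diameter, top at 52 mm.
- beaker: Bystander: glass beaker, 60 mm in diameter, 75 mm high, origin under its centre.
- reagent: Bystander: reagent bottle, 56 mm in diameter, 130 mm high, origin under its centre.
- jar: Bystander: amber jar, 60 mm in diameter, 80 mm high, origin under its centre.
Not all that is in view belongs to the job. Leave any green, turquoise or yellow look-alike of the long_vial alone.

How it is judged:
By the outcome, as a careful person would: the job done as asked, in the order asked, and still so for the second after the job is handed in, with the robot touching nothing.
It also fails if it takes over 72 s, if anything falls off the work surface, if the arm or the gripper's body presses on something with over 40 N, if the wrist force passes 120 N, or if a joint passes its speed limit or range.

### The arm

A 6-joint arm with a two-finger parallel gripper is mounted at the origin on the work surface. World frame = base frame: x ahead of the robot, y to its left, z up, the work surface at z = 0. Lengths are in m, angles in degrees, forces in N, time in s.
With the tool pointing down it reaches from about 0.375 to 0.9 m from the base axis. Payload 3.1 kg.
Tool frame: the origin (TCP) lies between the finger pads; the fingertips stand 11 mm ahead of it and the grasp point (between the pads) lies 8 mm behind it; x points along the fingers, y is the direction in which the jaws open and shut, and the axes are right-handed (so a half turn about x gives the same grasp; the last joint's range is limited). The gripper opens to 87 mm and grips with 3 to 60 N. Pads are 19 mm wide; open, the fingers measure 117 mm over their backs; the gripper's body (75 mm by 190 mm) begins 51 mm behind the grasp point.
Start: joints at [62.71, 30.224, 82.088, -0, 67.689, -10.227], TCP at [0.183, 0.597, 0.234] pointing down, gripper open.
Joint ranges: [-176.69, 176.69], [-43.24, 126.21], [12.49, 139.97], [-82, 262], [0, 151.66], [-163.58, 163.58]. Speed limits (degrees/s): [159.86, 159.86, 180, 180, 180, 180].

### API

Orientations are given as a 3x3 rotation matrix whose columns are the frame's x, y, z axes.
In Python, from rig import bot gives the robot as it stands.
- The arm moves only by the shell command python3 -m inch 'ROWS' [OPENING]. ROWS is a JSON object of lists of equal length, an entry for each row: "dp": the shift along the tool's x, y, z in mm, a list of three; "yaw": the turn about the tool's x in degrees. In form: {"dp": [[tx, ty, tz], ...], "yaw": [yaw, ...]}. A call has 1 to 20 rows; each row shifts and turns the commanded pose from where the row before left it, along the tool's axes as they then stand; what a row does not reach is not made up. A row lasts 1/12 s, in which the tool goes at most 41.7 mm and 7.16 degrees, less where a joint would pass 70% of its speed; a pose out of reach is approached as far as the arm can. A call is refused whole if a number of a shift passes 41.7 or a number of a turn 7.16, either way. A call with a gripper value outside its range is refused whole. OPENING is the finger opening in mm, from 0 to 87, set as the call begins (- or left out, the last holds). The fingers move at their own pace and stop on an object; the grip force is fixed at half the most. Time passes only in rows, so rows that do not move let the fingers close. It gives the time, the measured TCP pose, the force and the opening at its end, in the units of the state.
- bot.read_state(): the state, without advancing time (a new reading comes with each control period).
- bot.capture(name): name is "side" or "top" or "wrist"; returns a dict with "color" (480x640x3 uint8, red, green, blue), "intrinsics" (3x3 intrinsics, pixels), "pose" (4x4, takes a point from camera to world coordinates). Camera axes: x right, y down, z forward; pixel columns grow to the right and rows downward; lengths in m; the calibration is good to about 2 mm. A picture is of the moment at which its call begins. There is no depth.
- bot.hand_in(): hands the job in, once; it reports no verdict.
The state is a dict: "time_s": time; "joint_positions": joint angles; "qvel": joint speeds; "tau": joint torques, N m; "position": TCP position; "tcp_rot": TCP orientation; "force": force on the tool from outside, world axes, zero at the start; "moment": the same for the moment, N m; "opening": opening from 0.0 (shut) to 1.0 (fully open).
Only numpy, scipy, OpenCV 4.12 (cv2) and the standard library are available. Lean on these libraries where they do the work, as an engineer would, in place of code of your own. Each camera call takes 0.05 s, during which the arm holds its last target.

## Working session

There is one attempt and no reset: what is moved stays moved. The work goes in short steps, Python scripts to look and compute and a shell command to move; the robot and the scene stay as the last step left them, time stands still between calls to the robot, and variables do not carry over. Pictures are saved under pics/ and viewed, and the job is handed in when it is done.

```bash
mkdir -p pics; ls; python3 - <<'E'
from rig import bot
import cv2,numpy as np
s=bot.read_state(); print(s['time_s'],s['position'],np.round(s['tcp_rot'],3).tolist(),s['opening'],s['force'])
for n in ['side','top','wrist']:
    c=bot.capture(n); cv2.imwrite(f'pics/{n}0.png',c['color'][:,:,::-1]); print(n,np.round(c['intrinsics'],1).tolist(),np.round(c['pose'],4).tolist())
E
```

```text
pics
0.0 [0.18302755 0.59683955 0.23256381] [[-0.001, 0.293, 0.956], [-0.002, 0.956, -0.293], [-1.0, -0.002, -0.0]] 1.0019760563743716 [ 0.35035597  0.68440789 -0.07146947]
side [[477.2, 0.0, 322.3], [0.0, 477.2, 244.6], [0.0, 0.0, 1.0]] [[0.8305, -0.4094, 0.3778, 0.1578], [-0.5571, -0.6113, 0.5622, -0.5125], [0.0008, -0.6773, -0.7357, 0.8609], [0.0, 0.0, 0.0, 1.0]]
top [[433.6, 0.0, 318.3], [0.0, 433.6, 239.9], [0.0, 0.0, 1.0]] [[0.0845, -0.9756, 0.2028, 0.3829], [-0.9964, -0.0817, 0.0223, 0.0741], [-0.0052, -0.2039, -0.979, 0.9683], [0.0, 0.0, 0.0, 1.0]]
wrist [[384.1, 0.0, 317.5], [0.0, 384.1, 235.3], [0.0, 0.0, 1.0]] [[0.2941, 0.9195, 0.2608, 0.1116], [0.9558, -0.2827, -0.081, 0.6195], [-0.0008, 0.2731, -0.962, 0.3845], [0.0, 0.0, 0.0, 1.0]]
```

View pics/top0.png

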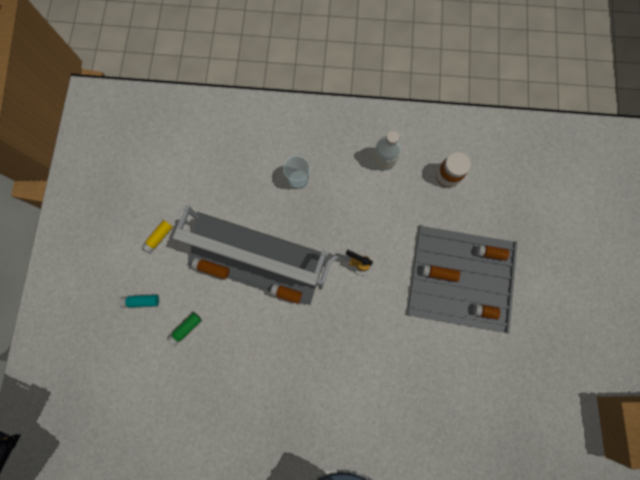

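View pics/side0.png

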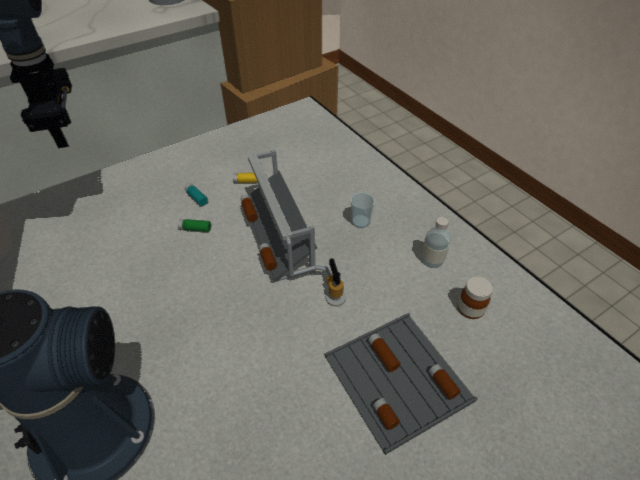

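View pics/wrist0.png

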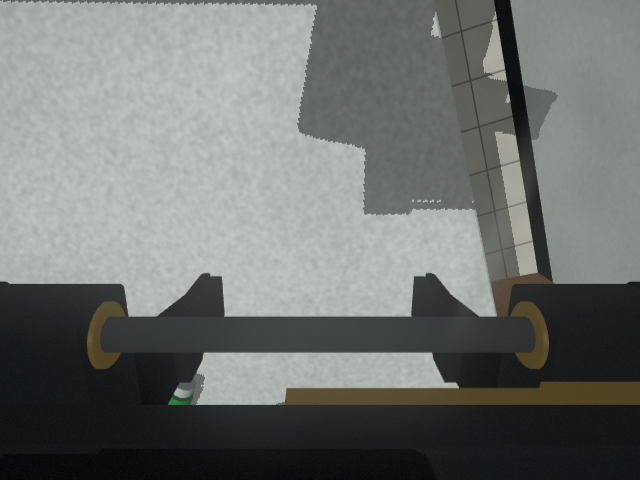

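```bash
python3 - <<'E'
import cv2
t=cv2.imread('pics/top0.png'); s=cv2.imread('pics/side0.png')
def crop(im,x,y,w,h,k,n): cv2.imwrite('pics/'+n,cv2.resize(im[y:y+h,x:x+w],None,fx=k,fy=k,interpolation=cv2.INTER_CUBIC))
crop(t,110,200,200,145,4,'c1.png')
crop(t,250,200,160,110,5,'c2.png')
crop(t,400,215,130,120,5,'c3.png')
crop(s,220,140,140,160,4,'c4.png')
E
```

```text
(no output)
```

View pics/c1.png

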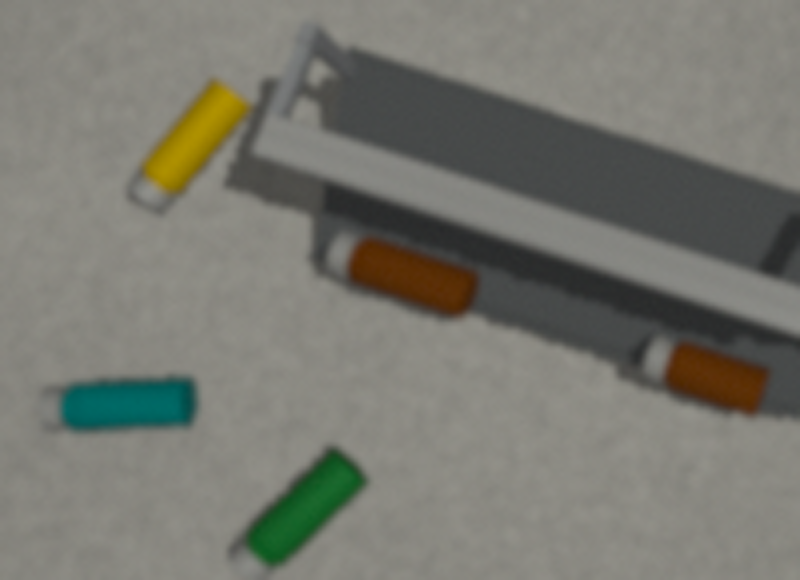

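View pics/c2.png

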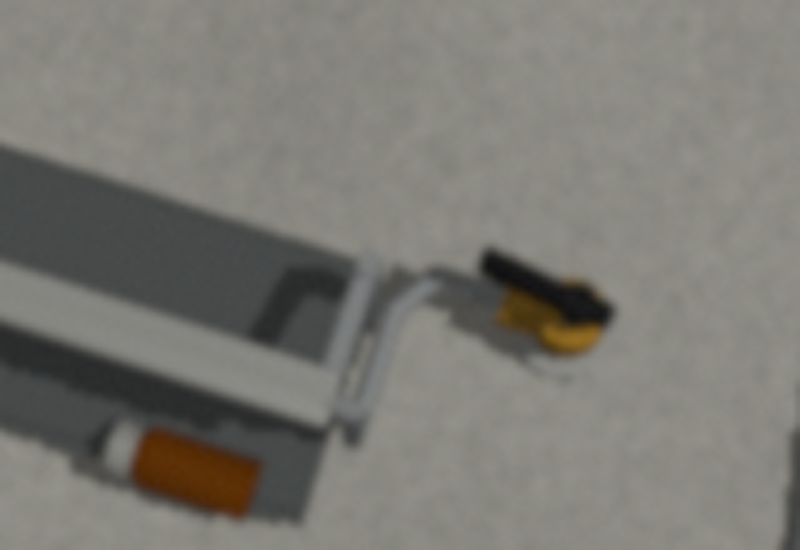

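View pics/c3.png

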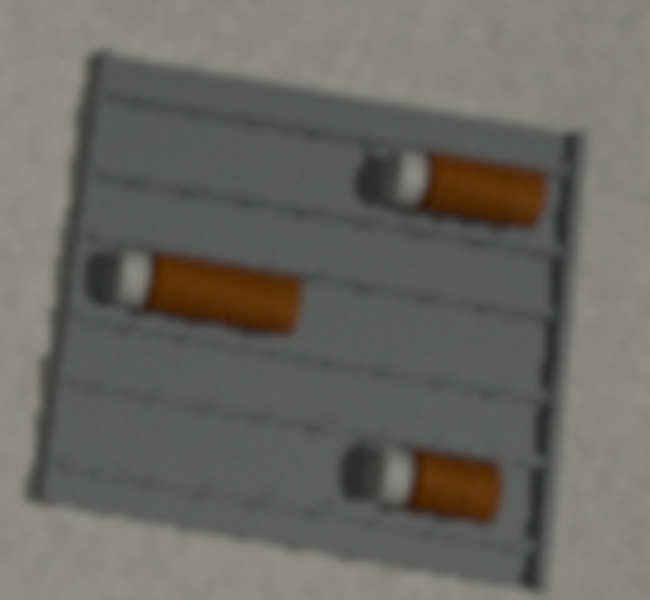

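View pics/c4.png

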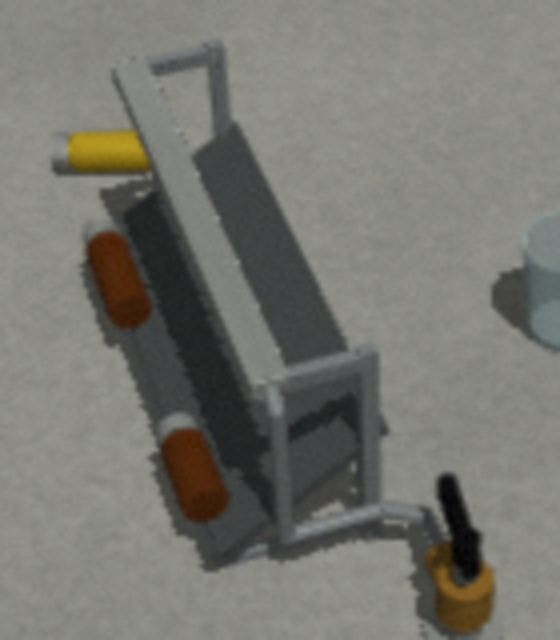

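```bash
cat > h.py <<'E'
import numpy as np,cv2
K={'top':(np.array([[433.6,0,318.3],[0,433.6,239.9],[0,0,1]]),None)}
import json
def load():
    from rig import bot
    d={}
    for n in ['side','top']:
        c=bot.capture(n); d[n]=dict(K=np.array(c['intrinsics']).tolist(),T=np.array(c['pose']).tolist())
    json.dump(d,open('cal.json','w'))
def ray(K,T,uv,z):
    K=np.array(K);T=np.array(T)
    d=T[:3,:3]@np.linalg.inv(K)@np.array([uv[0],uv[1],1.]); o=T[:3,3]
    return o+d*(z-o[2])/d[2]
def proj(K,T,P):
    K=np.array(K);T=np.array(T); P=np.atleast_2d(P)
    c=(P-T[:3,3])@T[:3,:3]; u=c@K.T; return u[:,:2]/u[:,2:]
E
python3 - <<'E'
from h import *
load()
d=json.load(open('cal.json'))
def uo(u,v,x,y,k): return ((u+.5)/k-.5+x,(v+.5)/k-.5+y)
T=d['top']; S=d['side']
A=lambda n,u,v,x,y,k,z,c=T: print(n,np.round(ray(c['K'],c['T'],uo(u,v,x,y,k),z),4))
A('long cap',332,250,110,200,4,.04);A('long end',472,292,110,200,4,.04)
A('med cap',652,357,110,200,4,.04);A('med end',763,390,110,200,4,.04)
A('bar L near',255,150,110,200,4,.154);A('bar L far',272,112,110,200,4,.154)
A('bar R near',322,425,250,200,5,.154);A('bar R far',338,385,250,200,5,.154)
A('s long cap',98,232,220,140,4,.04,S);A('s long end',135,315,220,140,4,.04,S)
A('s med cap',175,425,220,140,4,.04,S);A('s med end',210,510,220,140,4,.04,S)
for n,u,v in [('tl',95,55),('tr',580,135),('br',540,588),('bl',38,498)]: A('tray '+n,u,v,400,215,5,.011)
for n,u,v in [('row2 cap',395,175),('row2 end',545,200),('row1 cap',122,273),('row1 end',300,305),('row0 cap',385,470),('row0 end',498,495)]: A(n,u,v,400,215,5,.018)
A('lever tip',488,258,250,200,5,.086);A('lever tail',610,318,250,200,5,.086)
A('s tip',447,480,220,140,4,.086,S);A('s tail',470,545,220,140,4,.086,S)
E
```

```text
long cap [0.5033 0.3626 0.04  ]
long end [0.4869 0.284  0.04  ]
med cap [0.4603 0.1836 0.04  ]
med end [0.4479 0.1228 0.04  ]
bar L near [0.5336 0.3711 0.154 ]
bar L far [0.5529 0.3658 0.154 ]
bar R near [0.4653 0.0935 0.154 ]
bar R far [0.4809 0.0888 0.154 ]
s long cap [0.5037 0.3627 0.04  ]
s long end [0.4872 0.2819 0.04  ]
s med cap [0.4628 0.1877 0.04  ]
s med end [0.4477 0.1202 0.04  ]
tray tl [ 0.6331 -0.128   0.011 ]
tray tr [ 0.6142 -0.3464  0.011 ]
tray br [ 0.4127 -0.3277  0.011 ]
tray bl [ 0.4327 -0.1107  0.011 ]
row2 cap [ 0.5874 -0.2614  0.018 ]
row2 end [ 0.5817 -0.3276  0.018 ]
row1 cap [ 0.5333 -0.142   0.018 ]
row1 end [ 0.5257 -0.2204  0.018 ]
row0 cap [ 0.4569 -0.2583  0.018 ]
row0 end [ 0.4503 -0.3069  0.018 ]
lever tip [0.5468 0.0327 0.086 ]
lever tail [ 0.526 -0.019  0.086]
s tip [0.5474 0.0323 0.086 ]
s tail [ 0.532  -0.0112  0.086 ]
```

```bash
python3 - <<'E'
from h import *
from scipy.ndimage import map_coordinates
d=json.load(open('cal.json'));
def prof(cam,img,o,ang,ys,xs,z):
    im=cv2.cvtColor(cv2.imread(img),cv2.COLOR_BGR2GRAY).astype(float)
    c,s=np.cos(ang),np.sin(ang); out=[]
    for y in ys:
        P=np.array([[o[0]+c*x-s*y,o[1]+s*x+c*y,z] for x in xs])
        uv=proj(d[cam]['K'],d[cam]['T'],P)
        out.append(map_coordinates(im,[uv[:,1],uv[:,0]],order=1))
    return np.array(out)
ang=np.radians(-14);o=(.5256,.2253)
xs=np.arange(-.05,.02,.0005);ys=np.linspace(-.12,.12,13)
for cam,img in [('top','pics/top0.png'),('side','pics/side0.png')]:
    pr=prof(cam,img,o,ang,ys,xs,.154)
    res=[]
    for y,p in zip(ys,pr):
        g=np.gradient(cv2.GaussianBlur(p[None],(0,0),3)[0])
        i=np.argmax(g[:70]);j=np.argmin(g[i:])+i
        res.append((y,xs[i],xs[j]))
    r=np.array(res); print(cam,np.round(r*1000,1).tolist())
    for k in (1,2): 
        f=np.polyfit(r[:,0],r[:,k],1,w=np.abs(r[:,k]-np.median(r[:,k]))<.004); print(np.degrees(np.arctan(-f[0])),f[1])
# overlay
for cam,img,box in [('top','pics/top0.png',(150,190,240,150)),('side','pics/side0.png',(220,140,140,160))]:
    im=cv2.imread(img); x,y,w,h=box;k=3 if cam=='top' else 4
    im=cv2.resize(im[y:y+h,x:x+w],None,fx=k,fy=k,interpolation=cv2.INTER_CUBIC)
    c,s=np.cos(ang),np.sin(ang)
    def W(p): return [o[0]+c*p[0]-s*p[1],o[1]+s*p[0]+c*p[1],p[2]]
    def L(a,b,col):
        q=(proj(d[cam]['K'],d[cam]['T'],[W(a),W(b)])-[x,y]+.5)*k-.5
        cv2.line(im,*[tuple(int(v) for v in t) for t in q],col,1)
    for xx in(-.029,-.007):
        L((xx,-.141,.154),(xx,.141,.154),(0,0,255))
        for yy in (-.141,.141): L((xx,yy,0),(xx,yy,.154),(255,0,255))
    for yc,l in((.087,.078),(-.087,.064)):
        for xx in (-.068,-.04): L((xx,yc-l/2,.04),(xx,yc+l/2,.04),(0,255,0))
        for yy in (yc-l/2,yc+l/2): L((-.068,yy,.04),(-.04,yy,.04),(0,255,0))
    cv2.imwrite(f'pics/ov_{cam}.png',im)
E
```

```text
top [[-120.0, -27.5, -5.5], [-100.0, -28.0, -5.5], [-80.0, -28.0, -6.0], [-60.0, -28.5, -6.5], [-40.0, -28.5, -6.5], [-20.0, -28.5, -6.5], [0.0, -29.0, -7.0], [20.0, -29.0, -7.0], [40.0, -29.0, -7.0], [60.0, -29.5, -7.0], [80.0, -29.5, -7.0], [100.0, -29.5, -7.5], [120.0, -29.5, -2.5]]
0.4722072714054118 -0.02876923076923074
0.4707764047807528 -0.006665501165501131
side [[-120.0, -26.0, -5.0], [-100.0, -26.0, -5.5], [-80.0, -26.5, -5.0], [-60.0, -26.5, -6.0], [-40.0, -27.0, -5.5], [-20.0, -27.5, -6.5], [0.0, -27.0, -6.0], [20.0, -27.5, -6.5], [40.0, -27.0, -6.5], [60.0, -26.5, 12.0], [80.0, -26.5, 16.5], [100.0, -26.5, 17.5], [120.0, -27.0, -7.5]]
0.1337948463284618 -0.02673076923076921
0.5724515373486413 -0.006239795918367311
```

View pics/ov_top.png

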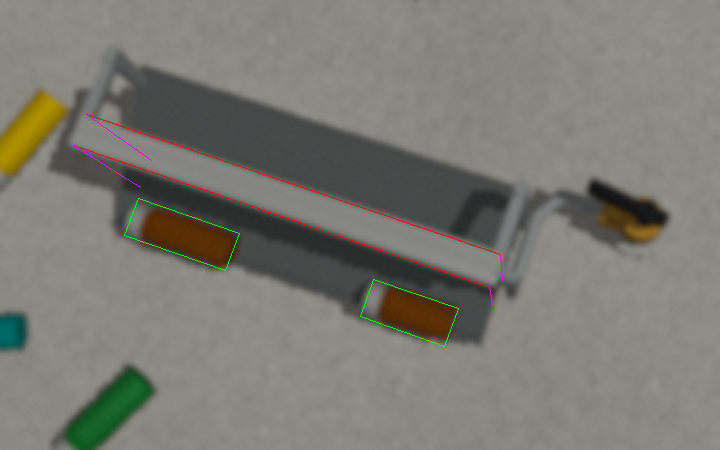

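View pics/ov_side.png

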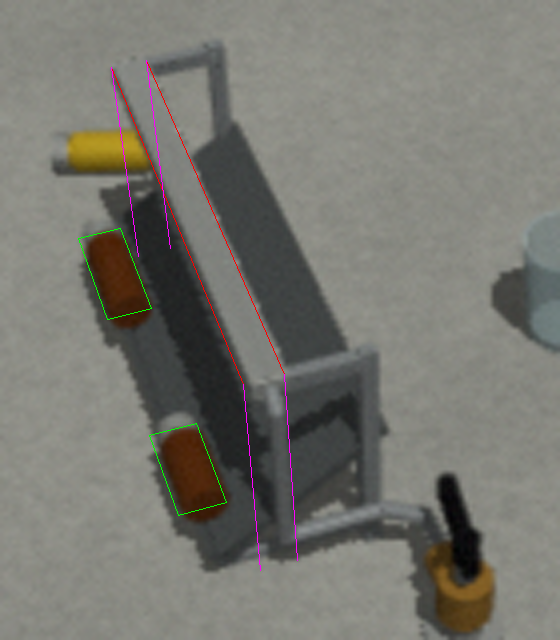

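Candidates in the top view: amber on the board at (211,269), ~80 mm long, so the long vial. Amber on the board at (286,294), ~64 mm, so the medium vial. The look-alikes are yellow (158,236), turquoise (140,300) and green (185,327). The tray stocks are row2 (493,252), 66 mm medium; row1 (440,272), 79 mm long; row0 (486,311), 49 mm short. So medium goes to row2's +y half and long to row1's -y half. I'll look closer with the wrist camera.

```bash
python3 -m inch '{"dp":[[0,0,0],[-1,-7,16],[-1,-14,31],[-1,-14,31],[-1,-14,31],[-1,-14,31],[-1,-14,31],[-1,-14,31],[-1,-14,31],[-1,-14,31],[-1,-14,31],[-1,-14,31],[-1,-14,31],[-2,-14,31],[-2,-14,31],[-2,-8,15],[0,0,0],[0,0,0],[0,0,0]],"yaw":[-3.5,0,0,0,0,0,0,0,0,0,0,0,0,0,0,0,0,0,0]}' 87; python3 - <<'E'
from rig import bot
from h import *
c=bot.capture('wrist');cv2.imwrite('pics/w1.png',c['color'][:,:,::-1]);s=bot.read_state()
json.dump(dict(K=np.array(c['intrinsics']).tolist(),T=np.array(c['pose']).tolist()),open('w1.json','w'))
print(s['time_s'],s['position'],np.degrees(np.arctan2(s['tcp_rot'][1][2],s['tcp_rot'][0][2])))
E
```

```text
time_s: 1.83
position: [0.5576, 0.3049, 0.2512]
tcp_rot: [[-0.002, 0.234, 0.972], [0.0, 0.972, -0.234], [-1.0, -0.0, -0.002]]
force: [-0.0, 0.1, 0.3]
opening: 1.002
1.8833 [0.55734063 0.30523249 0.25129141] -13.479908595113235
```

View pics/w1.png

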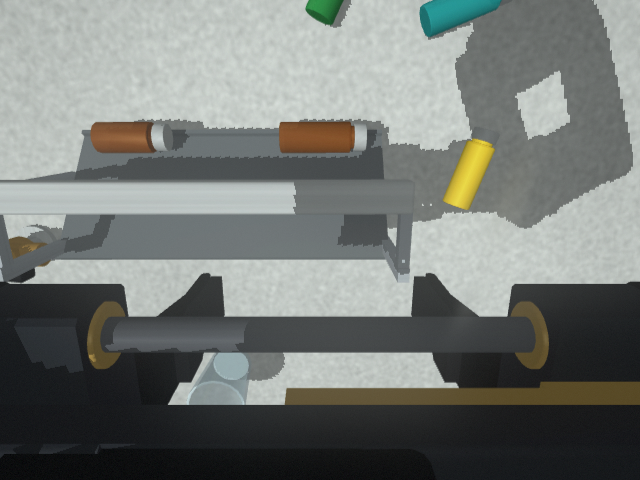

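```bash
python3 - <<'E'
from h import *
im=cv2.imread('pics/w1.png')
a=cv2.resize(im[100:235,70:230],None,fx=5,fy=4,interpolation=cv2.INTER_CUBIC)
a=cv2.resize(im[110:220,75:235],None,fx=5,fy=5,interpolation=cv2.INTER_CUBIC);cv2.imwrite('pics/w1a.png',a)
a=cv2.resize(im[110:220,265:425],None,fx=5,fy=5,interpolation=cv2.INTER_CUBIC);cv2.imwrite('pics/w1b.png',a)
E
```

```text
(no output)
```

View pics/w1a.png

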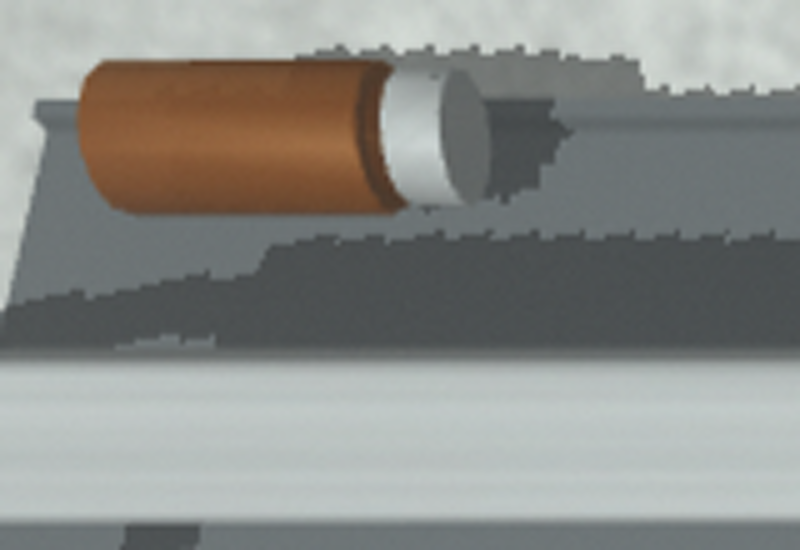

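View pics/w1b.png

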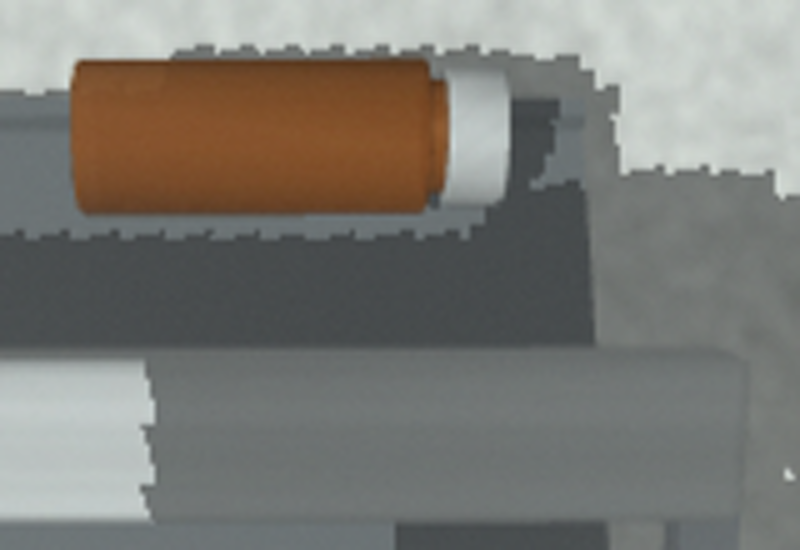

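```bash
python3 - <<'E'
from h import *
w=json.load(open('w1.json'))
a=np.radians(-13.5);R=np.array([[np.cos(a),-np.sin(a)],[np.sin(a),np.cos(a)]]);o=np.array([.5256,.2253])
def A(n,u,v,x,z):
    p=ray(w['K'],w['T'],((u+.5)/5-.5+x,(v+.5)/5-.5+110),z); print(n,np.round(p,4),np.round((R.T@(p[:2]-o))*1000,1))
A('mL',107,137,75,.04);A('mR',466,137,75,.04)
A('lL',77,137,265,.04);A('lR',504,137,265,.04)
A('bar near L',10,355,75,.154);A('bar near R',740,352,265,.154);A('bar far L',10,522,75,.154);A('bar far R',740,521,265,.154)
A('top edge vial',200,60,265,.04);A('bot edge',200,212,265,.04)
A('barnear z140',300,350,265,.14)
print(np.round(w['T'],4).tolist())
E
```

```text
mL [0.4462 0.1238 0.04  ] [ -53.5 -117.2]
mR [0.4617 0.1877 0.04  ] [-53.4 -51.5]
lL [0.4858 0.2876 0.04  ] [-53.3  51.3]
lR [0.5041 0.3637 0.04  ] [-53.2 129.6]
bar near L [0.4811 0.1635 0.154 ] [-28.9 -70.5]
bar near R [0.5318 0.3751 0.154 ] [-28.9 147.1]
bar far L [0.5017 0.1546 0.154 ] [ -6.7 -74.3]
bar far R [0.5539 0.3713 0.154 ] [ -6.5 148.6]
top edge vial [0.4779 0.3128 0.04  ] [-66.8  74. ]
bot edge [0.5041 0.3062 0.04  ] [-39.8  73.7]
barnear z140 [0.52   0.3196 0.14  ] [-27.4  90.4]
[[0.2347, 0.9355, 0.2642, 0.4851], [0.9721, -0.2261, -0.0629, 0.3227], [0.0009, 0.2716, -0.9624, 0.4032], [0.0, 0.0, 0.0, 1.0]]
```

```bash
cat > st.py <<'E'
from rig import bot
import numpy as np
s=bot.read_state();p=np.array(s['position'])
a=np.radians(-13.5);R=np.array([[np.cos(a),-np.sin(a)],[np.sin(a),np.cos(a)]])
print(round(s['time_s'],2),'world',np.round(p*1000,1),'board',np.round(R.T@(p[:2]-[.5256,.2253])*1000,1),'yaw',round(float(np.degrees(np.arctan2(s['tcp_rot'][1][2],s['tcp_rot'][0][2]))),2),'F',np.round(s['force'],2),'op',round(s['opening']*87,1))
E
python3 -m inch '{"dp":[[0,1.5,-20],[0,1.5,-39],[0,1.5,-39],[0,1,-19],[20,0,0],[40,0,0],[40,0,0],[40,0,0],[35,0,0],[15,0,0],[0,0,0],[0,0,0],[0,0,0]],"yaw":[0,0,0,0,0,0,0,0,0,0,0,0,0]}'; python3 st.py
```

```text
time_s: 2.97
position: [0.4468, 0.3381, 0.0628]
tcp_rot: [[0.002, 0.233, 0.972], [0.001, 0.972, -0.233], [-1.0, 0.002, 0.002]]
force: [0.1, -0.1, 0.3]
opening: 1.0
2.97 world [446.8 338.1  62.8] board [-102.9   91.3] yaw -13.48 F [ 0.06 -0.13  0.28] op 87.0
```

```bash
python3 -m inch '{"dp":[[10,0,0],[10,-0.8,0],[0,0,8],[0,0,10],[0,0,10],[0,0,4],[0,0,2],[0,0,0],[0,0,0],[0,0,0]],"yaw":[0,0,0,0,0,0,0,0,0,0]}'; python3 st.py;python3 - <<'E'
from rig import bot
import cv2
for n in ['wrist','side']:
    c=bot.capture(n);cv2.imwrite(f'pics/{n}2.png',c['color'][:,:,::-1])
    if n=='side': cv2.imwrite('pics/side2c.png',cv2.resize(c['color'][60:310,150:400,::-1],None,fx=2.4,fy=2.4,interpolation=cv2.INTER_CUBIC))
E
```

```text
time_s: 3.8
position: [0.479, 0.3281, 0.0416]
tcp_rot: [[-0.001, 0.234, 0.972], [-0.0, 0.972, -0.234], [-1.0, -0.0, -0.001]]
force: [-0.5, -0.4, -0.2]
opening: 0.998
3.8 world [479.  328.1  41.6] board [-69.3  89.1] yaw -13.56 F [-0.53 -0.45 -0.18] op 86.8
```

View pics/wrist2.png

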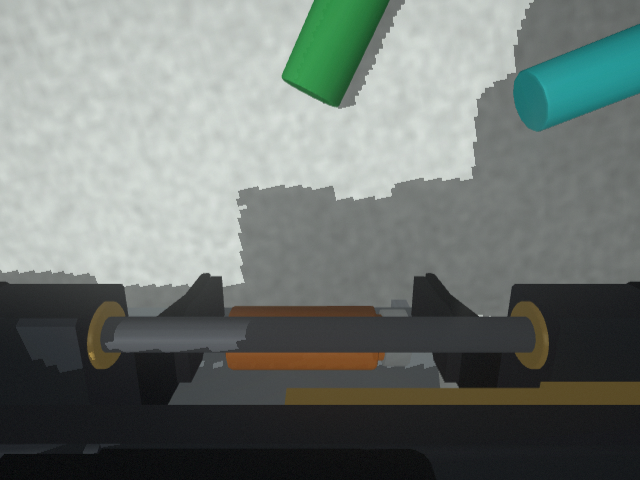

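View pics/side2c.png

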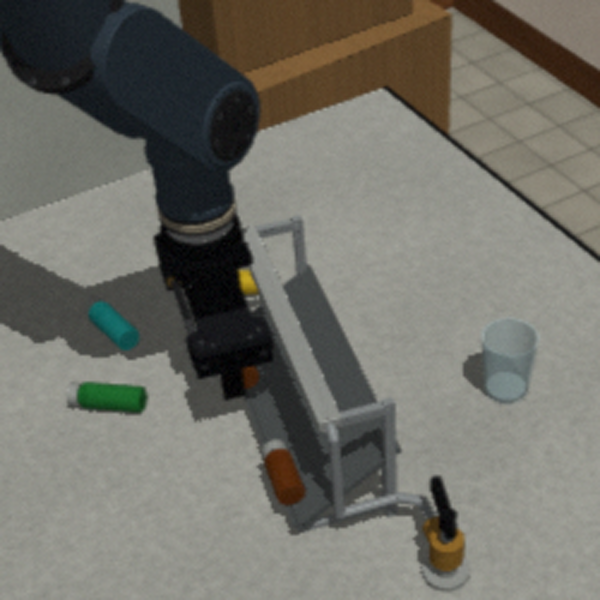

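```bash
python3 -m inch '{"dp":[[0,0,0],[0,0,0],[0,0,0],[0,0,0],[0,0,0],[0,0,0]],"yaw":[0,0,0,0,0,0]}' 60; python3 st.py; python3 -m inch '{"dp":[[-3,0,0],[-3,0,0],[-3,0,-1],[-3,0,-2],[0,0,0]],"yaw":[0,0,0,0,0]}';python3 st.py;python3 - <<'E'
from rig import bot
import cv2
for n in ['wrist']:
    c=bot.capture(n);cv2.imwrite(f'pics/{n}3.png',c['color'][200:430,130:530,::-1])
E
```

```text
time_s: 4.4
position: [0.4792, 0.3283, 0.0416]
tcp_rot: [[-0.0, 0.234, 0.972], [0.0, 0.972, -0.234], [-1.0, -0.0, -0.0]]
force: [-0.9, 0.1, 0.1]
opening: 0.889
4.4 world [479.2 328.3  41.6] board [-69.1  89.4] yaw -13.56 F [-0.91  0.09  0.06] op 77.3
time_s: 4.82
position: [0.4765, 0.3291, 0.0543]
tcp_rot: [[0.001, 0.234, 0.972], [0.0, 0.972, -0.234], [-1.0, 0.0, 0.001]]
force: [-0.4, -0.7, -0.8]
opening: 0.89
4.82 world [476.5 329.1  54.3] board [-72.   89.5] yaw -13.55 F [-0.35 -0.74 -0.81] op 77.4
```

View pics/wrist3.png

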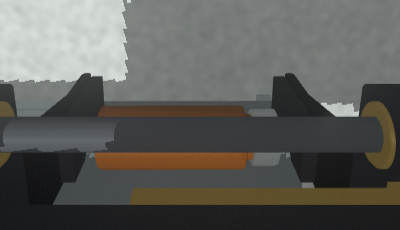

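```bash
python3 -m inch '{"dp":[[3,0,2],[3,0,1],[3,0,0],[2.5,0,0],[0.7,0,0],[0,0,0],[0,0,0]],"yaw":[0,0,0,0,0,0,0]}'; python3 st.py; python3 -m inch '{"dp":[[0,0,0],[0,0,0],[0,0,0],[0,0,0],[-2,1,0],[-2,0,0],[0,0,0],[0,0,0],[0,0,0]],"yaw":[0,0,0,0,0,0,0,0,0]}' 87;python3 st.py;python3 - <<'E'
from rig import bot
import cv2
for n in ['wrist']:
    c=bot.capture(n);cv2.imwrite(f'pics/{n}4.png',c['color'][200:430,130:530,::-1])
E
```

```text
time_s: 5.45
position: [0.4793, 0.3281, 0.0415]
tcp_rot: [[-0.0, 0.234, 0.972], [-0.0, 0.972, -0.234], [-1.0, -0.0, -0.0]]
force: [-0.4, -1.2, 4.1]
opening: 0.89
5.45 world [479.3 328.1  41.5] board [-69.   89.1] yaw -13.56 F [-0.42 -1.21  4.12] op 77.5
time_s: 6.2
position: [0.4797, 0.3292, 0.0454]
tcp_rot: [[0.0, 0.234, 0.972], [0.0, 0.972, -0.234], [-1.0, 0.0, 0.0]]
force: [0.1, -0.2, 1.0]
opening: 1.001
6.2 world [479.7 329.2  45.4] board [-68.9  90.4] yaw -13.56 F [ 0.09 -0.2   1.03] op 87.0
```

View pics/wrist4.png

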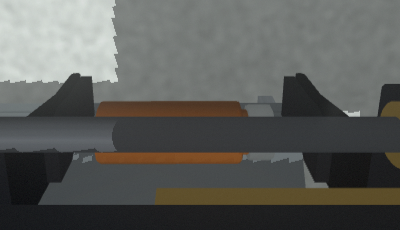

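```bash
python3 -m inch '{"dp":[[0,0,0],[0,0,0],[0,0,0],[0,0,0],[0,0,0],[-3,0,0],[-4,0,0],[-4,0,-2],[-4,0,-6],[-10,0,-6],[-25,0,0],[-35,0,0],[-35,0,0],[-30,0,0],[-15,0,0],[-5,0,0],[0,0,0],[0,0,0]],"yaw":[0,0,0,0,0,0,0,0,0,0,0,0,0,-4.2,-4.2,0,0,0]}' 60; python3 st.py
```

```text
time_s: 7.75
position: [0.465, 0.3323, 0.2149]
tcp_rot: [[-0.001, 0.091, 0.996], [-0.001, 0.996, -0.091], [-1.0, -0.001, -0.001]]
force: [0.2, -0.5, -1.2]
opening: 0.893
7.75 world [465.  332.3 214.9] board [-83.9  89.9] yaw -5.23 F [ 0.2 -0.5 -1.2] op 77.7
```

```bash
python3 -m inch '{"dp":[[0,-15,5],[0,-28,8],[0,-34,10],[0,-34,10],[0,-34,10],[0,-34,10],[0,-34,10],[0,-34,10],[0,-34,10],[0,-34,10],[0,-34,10],[0,-34,10],[0,-34,10],[0,-34,10],[0,-34,10],[0,-34,10],[0,-24,8],[0,-10,6],[0,0,0],[0,0,0]],"yaw":[0,0,0,0,0,0,0,0,0,0,0,0,0,0,0,0,0,0,0,0]}'; python3 st.py;python3 - <<'E'
from rig import bot
from h import *
for n in ['wrist','side']:
    c=bot.capture(n);cv2.imwrite(f'pics/{n}5.png',c['color'][:,:,::-1])
    if n=='wrist': json.dump(dict(K=np.array(c['intrinsics']).tolist(),T=np.array(c['pose']).tolist()),open('w5.json','w'))
E
```

```text
time_s: 9.42
position: [0.5816, -0.2321, 0.2135]
tcp_rot: [[-0.003, 0.091, 0.996], [0.003, 0.996, -0.091], [-1.0, 0.003, -0.004]]
force: [0.3, 0.5, -1.7]
opening: 0.889
9.42 world [ 581.6 -232.1  213.5] board [ 161.3 -431.7] yaw -5.23 F [ 0.34  0.5  -1.72] op 77.4
```

View pics/wrist5.png

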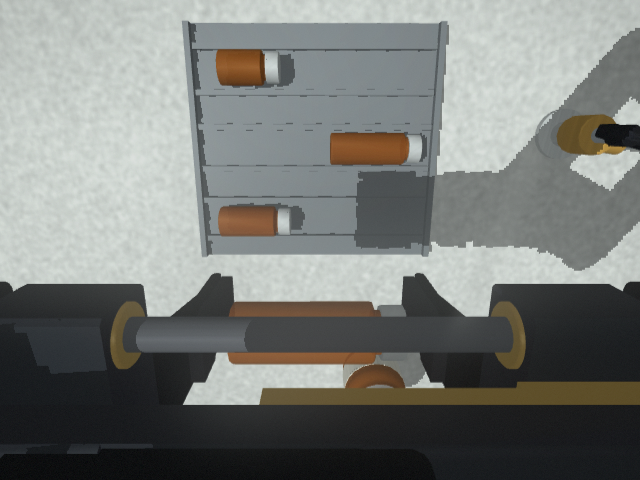

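View pics/side5.png

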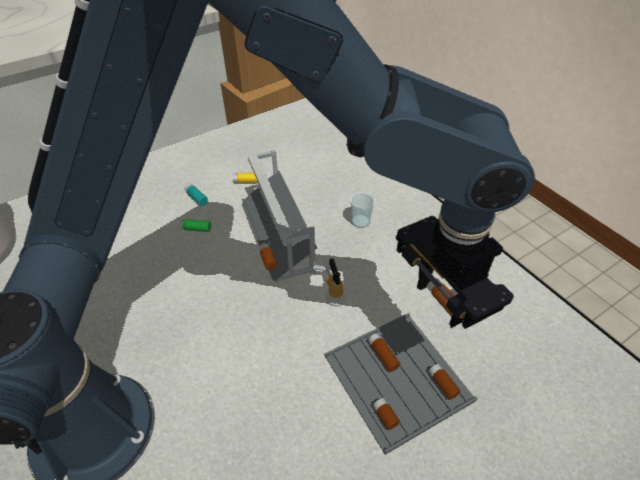

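```bash
python3 - <<'E'
from h import *
im=cv2.imread('pics/wrist5.png')
cv2.imwrite('pics/w5a.png',cv2.resize(im[15:265,175:455],None,fx=2.4,fy=2.4,interpolation=cv2.INTER_CUBIC))
E
```

```text
(no output)
```

View pics/w5a.png

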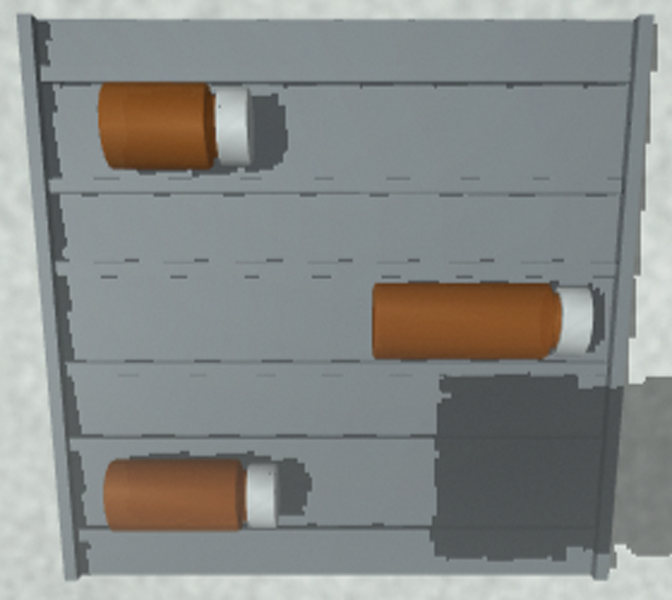

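```bash
python3 - <<'E'
from h import *
w=json.load(open('w5.json'))
f=lambda u,v,z: ray(w['K'],w['T'],((u+.5)/2.4-.5+175,(v+.5)/2.4-.5+15),z)[:2]
C=np.array([f(20,16,.011),f(653,16,.011),f(66,578,.011),f(606,578,.011)])
print(np.round(C,4).tolist()); c=C.mean(0); print('centre',c)
dy=(C[1]-C[0]+C[3]-C[2]); a=np.arctan2(-dy[0],dy[1]); dx=(C[2]-C[0]+C[3]-C[1]); print('ang',np.degrees(a),np.degrees(np.arctan2(dx[1],dx[0])),np.linalg.norm(dy)/2,np.linalg.norm(dx)/2)
a=np.radians(-5.2);R=np.array([[np.cos(a),-np.sin(a)],[np.sin(a),np.cos(a)]])
T=lambda p:np.round(R.T@(p-c)*1000,1)
for n,u,v,z in [('row1 stock L',374,321,.018),('row1 stock R',590,320,.018),('row2 L',106,496,.018),('row2 R',276,496,.018),('row0 L',102,125,.018),('row0R',247,126,.018),('r2 lower ridge in',300,527,.009),('r2 up ridge',300,436,.009),('r1 low',200,361,.009),('r1 up in',200,276,.009),('r0 low',300,180,.009),('r0 up',300,83,.009)]: print(n,T(f(u,v,z)))
for x in (-66,0,66): print('row',x,c+R@np.array([x/1000,0]))
E
```

```text
[[0.4132, -0.3271], [0.4331, -0.1093], [0.6168, -0.3466], [0.6372, -0.1286]]
centre [ 0.52505598 -0.22792392]
ang -5.285055800309687 -5.433266131982794 0.21887100495572379 0.20473678017289051
row1 stock L [ 0.2 13.8]
row1 stock R [-0.  93.4]
row2 L [ 66.3 -89.5]
row2 R [ 66.4 -23.7]
row0 L [-66.6 -81.5]
row0R [-66.3 -31. ]
r2 lower ridge in [ 81.4 -14.9]
r2 up ridge [ 44.5 -14.4]
r1 low [ 15.5 -52.2]
r1 up in [-15.8 -50.9]
r0 low [-49.4 -13.1]
r0 up [-81.6 -12.7]
row -66 [ 0.45932761 -0.22194217]
row 0 [ 0.52505598 -0.22792392]
row 66 [ 0.59078435 -0.23390567]
```

```bash
python3 -m inch '{"dp":[[0,-12,-15],[0,-13,-20],[0,-13,-20],[0,-12,-17],[20,0,0],[35,0,0],[38,0,0],[38,0,0],[25,0,0],[12,0,0],[0,0,0],[0,0,0],[0,0,0]],"yaw":[0,0,0,0,0,0,0,0,0,0,0,0,0]}'; cat >> st.py <<'E'
a=np.radians(-5.25);R=np.array([[np.cos(a),-np.sin(a)],[np.sin(a),np.cos(a)]])
print('tray',np.round(R.T@(p[:2]-[.52506,-.22792])*1000,1))
E
python3 st.py;python3 - <<'E'
from rig import bot
import cv2
for n in ['wrist']:
    c=bot.capture(n);cv2.imwrite(f'pics/{n}6.png',c['color'][:,:,::-1])
E
```

```text
time_s: 10.6
position: [0.5077, -0.2769, 0.0491]
tcp_rot: [[0.003, 0.089, 0.996], [-0.002, 0.996, -0.089], [-1.0, -0.002, 0.003]]
force: [0.0, 0.2, -0.5]
opening: 0.889
10.6 world [ 507.7 -276.9   49.1] board [  99.9 -492.5] yaw -5.11 F [ 0.04  0.22 -0.48] op 77.3
tray [-12.8 -50.4]
```

View pics/wrist6.png

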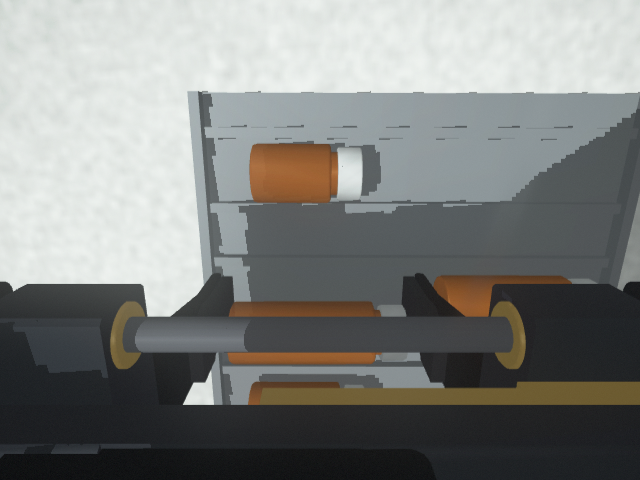

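```bash
python3 -m inch '{"dp":[[4,0,0],[4,0,0],[4,0,0],[0,0,0],[0,0,0]],"yaw":[0,0,0,0,0]}';python3 st.py; python3 - <<'E'
from rig import bot
from h import *
c=bot.capture('wrist');cv2.imwrite('pics/wrist7.png',c['color'][:,:,::-1])
im=c['color']; z=bot.read_state()['position'][2]
col=im[270:400,300].astype(int); print([(270+i,*v) for i,v in enumerate(col) if i%2==0 and 24<i<110])
p=bot.read_state()['position'];a=np.radians(-5.25);R=np.array([[np.cos(a),-np.sin(a)],[np.sin(a),np.cos(a)]])
for v in (300,303,330,333,336,363,366):
    q=ray(c['intrinsics'],c['pose'],(300,v),z-.0054);print(v,np.round(R.T@(q[:2]-p[:2])*1000,1))
E
```

```text
time_s: 11.07
position: [0.5062, -0.2765, 0.0351]
tcp_rot: [[-0.0, 0.09, 0.996], [0.0, 0.996, -0.09], [-1.0, 0.0, -0.0]]
force: [0.2, -0.3, -0.8]
opening: 0.891
11.07 world [ 506.2 -276.5   35.1] board [  98.3 -492.5] yaw -5.17 F [ 0.2  -0.33 -0.84] op 77.5
tray [-14.3 -50.1]
[(296, np.int64(85), np.int64(89), np.int64(90)), (298, np.int64(84), np.int64(89), np.int64(89)), (300, np.int64(84), np.int64(87), np.int64(85)), (302, np.int64(87), np.int64(59), np.int64(38)), (304, np.int64(92), np.int64(60), np.int64(39)), (306, np.int64(98), np.int64(65), np.int64(39)), (308, np.int64(105), np.int64(66), np.int64(39)), (310, np.int64(108), np.int64(68), np.int64(38)), (312, np.int64(114), np.int64(72), np.int64(41)), (314, np.int64(118), np.int64(74), np.int64(42)), (316, np.int64(99), np.int64(72), np.int64(51)), (318, np.int64(63), np.int64(65), np.int64(67)), (320, np.int64(63), np.int64(65), np.int64(67)), (322, np.int64(65), np.int64(67), np.int64(69)), (324, np.int64(65), np.int64(67), np.int64(70)), (326, np.int64(67), np.int64(68), np.int64(70)), (328, np.int64(68), np.int64(69), 
[... 681 characters left out ...]
64(96), np.int64(50)), (358, np.int64(149), np.int64(93), np.int64(50)), (360, np.int64(146), np.int64(90), np.int64(48)), (362, np.int64(137), np.int64(87), np.int64(47)), (364, np.int64(131), np.int64(119), np.int64(108)), (366, np.int64(140), np.int64(146), np.int64(148)), (368, np.int64(141), np.int64(146), np.int64(149)), (370, np.int64(140), np.int64(146), np.int64(148)), (372, np.int64(139), np.int64(145), np.int64(148)), (374, np.int64(139), np.int64(146), np.int64(147)), (376, np.int64(139), np.int64(144), np.int64(147)), (378, np.int64(133), np.int64(139), np.int64(141))]
300 [-0.3 -7.2]
303 [ 1.2 -7.2]
330 [14.7 -7.4]
333 [16.2 -7.4]
336 [17.8 -7.4]
363 [32.  -7.6]
366 [33.7 -7.6]
```

View pics/wrist7.png

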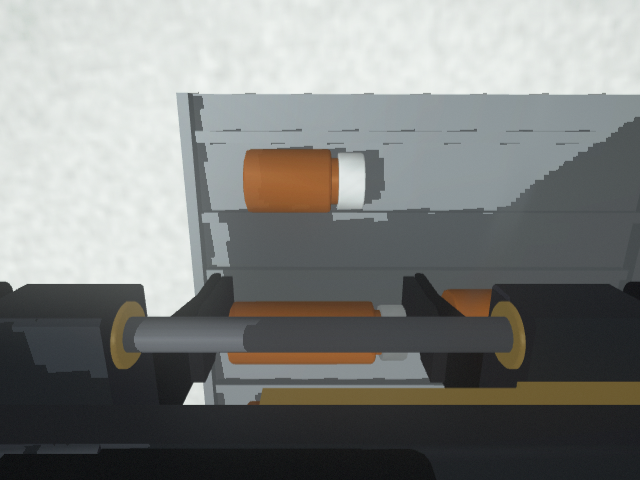

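```bash
python3 -m inch '{"dp":[[2,1,-0.6],[2,1,-0.6],[2,0,0],[2,0,0],[1,0,0],[0,0,0],[0,0,0]],"yaw":[0,0,0,0,0,0,0]}';python3 st.py
```

```text
time_s: 11.7
position: [0.5054, -0.2745, 0.0262]
tcp_rot: [[-0.0, 0.09, 0.996], [0.0, 0.996, -0.09], [-1.0, 0.0, -0.0]]
force: [0.5, -1.2, -0.4]
opening: 0.887
11.7 world [ 505.4 -274.5   26.2] board [  97.1 -490.7] yaw -5.16 F [ 0.53 -1.24 -0.42] op 77.2
tray [-15.3 -48.2]
```

```bash
python3 -m inch '{"dp":[[1,0,0],[1,0,0],[0,0,0],[0,0,0]],"yaw":[0,0,0,0]}';python3 st.py;python3 -m inch '{"dp":[[0.7,0,0],[0,0,0],[0,0,0]],"yaw":[0,0,0]}';python3 st.py
```

```text
time_s: 12.03
position: [0.5054, -0.2745, 0.0243]
tcp_rot: [[-0.0, 0.09, 0.996], [-0.0, 0.996, -0.09], [-1.0, -0.0, -0.0]]
force: [0.4, -0.1, -1.1]
opening: 0.89
12.03 world [ 505.4 -274.5   24.3] board [  97.1 -490.7] yaw -5.16 F [ 0.37 -0.07 -1.07] op 77.5
tray [-15.3 -48.2]
time_s: 12.28
position: [0.5055, -0.2746, 0.0238]
tcp_rot: [[0.0, 0.09, 0.996], [-0.0, 0.996, -0.09], [-1.0, -0.0, 0.0]]
force: [0.0, -0.6, 0.4]
opening: 0.89
12.28 world [ 505.5 -274.6   23.8] board [  97.2 -490.8] yaw -5.16 F [ 0.05 -0.64  0.42] op 77.4
tray [-15.2 -48.3]
```

```bash
python3 -m inch '{"dp":[[0.6,0,0],[0,0,0],[0,0,0]],"yaw":[0,0,0]}';python3 st.py|head -1;python3 -m inch '{"dp":[[0.5,0,0],[0,0,0],[0,0,0]],"yaw":[0,0,0]}';python3 st.py
```

```text
time_s: 12.53
position: [0.5054, -0.2746, 0.0236]
tcp_rot: [[0.0, 0.09, 0.996], [-0.0, 0.996, -0.09], [-1.0, -0.0, 0.0]]
force: [-1.5, 0.5, 5.3]
opening: 0.889
12.53 world [ 505.4 -274.6   23.6] board [  97.1 -490.8] yaw -5.16 F [-1.49  0.46  5.28] op 77.3
time_s: 12.78
position: [0.5053, -0.2746, 0.0235]
tcp_rot: [[0.0, 0.09, 0.996], [-0.0, 0.996, -0.09], [-1.0, -0.0, 0.0]]
force: [-2.5, 1.2, 8.1]
opening: 0.883
12.78 world [ 505.3 -274.6   23.5] board [  97.  -490.8] yaw -5.16 F [-2.55  1.16  8.09] op 76.8
tray [-15.4 -48.2]
```

```bash
python3 -m inch '{"dp":[[-0.5,0,0],[0,0,0],[0,0,0],[0,0,0]],"yaw":[0,0,0,0]}' 84;python3 st.py;python3 -m inch '{"dp":[[-3,0,0],[-5,0,0],[-10,0,0],[-20,0,0],[-35,0,0],[-40,0,0],[-35,0,0],[-25,0,20],[-10,0,30],[0,0,35],[0,0,0],[0,0,0],[0,0,0]],"yaw":[0,0,0,0,0,0,0,0,0,0,0,0,0]}' 84;python3 st.py; python3 - <<'E'
from rig import bot
from h import *
c=bot.capture('wrist');cv2.imwrite('pics/wrist8.png',c['color'][:,:,::-1]);json.dump(dict(K=np.array(c['intrinsics']).tolist(),T=np.array(c['pose']).tolist()),open('w8.json','w'))
E
```

```text
time_s: 13.12
position: [0.5054, -0.2745, 0.0227]
tcp_rot: [[-0.0, 0.09, 0.996], [0.0, 0.996, -0.09], [-1.0, 0.0, -0.0]]
force: [-1.0, 1.2, 0.3]
opening: 0.963
13.12 world [ 505.4 -274.5   22.7] board [  97.  -490.7] yaw -5.16 F [-0.99  1.21  0.3 ] op 83.8
tray [-15.3 -48.2]
time_s: 14.2
position: [0.5891, -0.2815, 0.2059]
tcp_rot: [[-0.002, 0.09, 0.996], [0.001, 0.996, -0.09], [-1.0, 0.001, -0.002]]
force: [-0.6, 0.5, -0.3]
opening: 0.964
14.2 world [ 589.1 -281.5  205.9] board [ 180.1 -478. ] yaw -5.14 F [-0.6   0.5  -0.25] op 83.9
tray [ 68.7 -47.5]
```

View pics/wrist8.png

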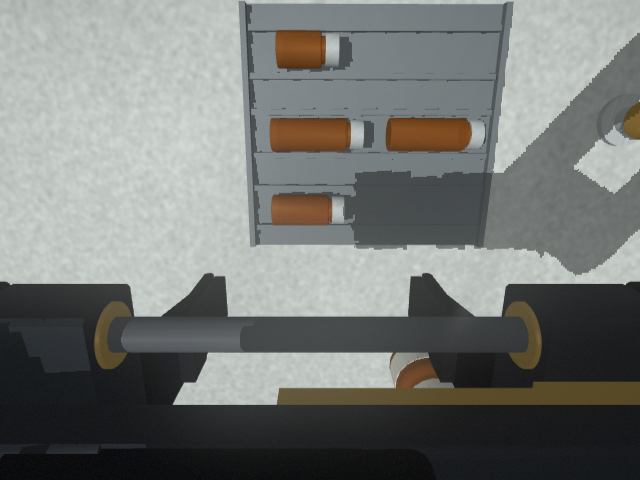

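Long vial lies flat in row1's free half (wrist px 270–363, row 134), stock untouched. Now the medium.

```bash
python3 -m inch '{"dp":[[0,0,0],[0,0,0],[0,17,-11],[0,30,-22],[0,30,-22],[0,30,-22],[0,30,-22],[0,30,-22],[0,30,-22],[0,30,-22],[0,30,-22],[0,30,-22],[0,30,-22],[0,30,-22],[0,30,-22],[0,17,-11],[0,0,0],[0,0,0]],"yaw":[4.18,4.18,0,0,0,0,0,0,0,0,0,0,0,0,0,0,0,0]}' 78;python3 st.py
```

```text
time_s: 15.75
position: [0.4028, 0.168, 0.2061]
tcp_rot: [[-0.001, 0.231, 0.973], [-0.001, 0.973, -0.231], [-1.0, -0.001, -0.0]]
force: [0.2, 0.5, -0.3]
opening: 0.899
15.75 world [402.8 168.  206.1] board [-106.1  -84.4] yaw -13.38 F [ 0.15  0.5  -0.26] op 78.3
tray [-158.  383.]
```

```bash
python3 -m inch '{"dp":[[20,0,0],[35,0,0],[38,0,0],[30,0,0],[15,0,0],[0,0,0],[0,0,0],[0,0,0]],"yaw":[0,0,0,0,0,0,0,0]}' 78;python3 st.py
```

```text
time_s: 16.42
position: [0.4051, 0.167, 0.0688]
tcp_rot: [[0.001, 0.235, 0.972], [0.0, 0.972, -0.235], [-1.0, 0.0, 0.001]]
force: [-0.1, -0.0, -0.3]
opening: 0.9
16.42 world [405.1 167.   68.8] board [-103.6  -84.8] yaw -13.6 F [-0.07 -0.02 -0.32] op 78.3
tray [-155.6  382.3]
```

```bash
python3 -m inch '{"dp":[[12,0,0],[11,0.2,0],[0,0,8],[0,0,10],[0,0,10],[0,0,4],[0,0,2.5],[0,0,0],[0,0,0],[0,0,0]],"yaw":[0,0,0,0,0,0,0,0,0,0]}'; python3 st.py;python3 - <<'E'
from rig import bot
import cv2
c=bot.capture('wrist');cv2.imwrite('pics/wrist9.png',c['color'][:,:,::-1])
E
```

```text
time_s: 17.25
position: [0.4371, 0.1599, 0.0451]
tcp_rot: [[-0.001, 0.234, 0.972], [-0.0, 0.972, -0.234], [-1.0, -0.0, -0.001]]
force: [0.1, -0.5, -0.3]
opening: 0.894
17.25 world [437.1 159.9  45.1] board [-70.8 -84.2] yaw -13.51 F [ 0.13 -0.46 -0.29] op 77.8
tray [-123.1  378.2]
```

View pics/wrist9.png

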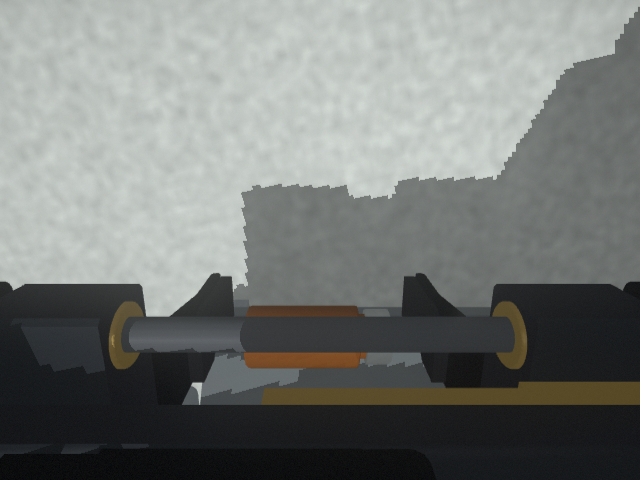

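```bash
python3 -m inch '{"dp":[[0,-0.7,1.6],[0,0,0]],"yaw":[0,0]}'; python3 -m inch '{"dp":[[0,0,0],[0,0,0],[0,0,0],[0,0,0],[0,0,0],[0,0,0]],"yaw":[0,0,0,0,0,0]}' 48; python3 st.py; python3 -m inch '{"dp":[[-3,0,0],[-4,0,0],[-4,0,-2],[-4,0,-6],[-10,0,-6],[0,0,0]],"yaw":[0,0,0,0,0,0]}';python3 st.py;python3 - <<'E'
from rig import bot
import cv2
c=bot.capture('wrist');cv2.imwrite('pics/wrist10.png',c['color'][200:430,130:530,::-1])
E
```

```text
time_s: 17.47
position: [0.4391, 0.1588, 0.045]
tcp_rot: [[-0.0, 0.234, 0.972], [-0.0, 0.972, -0.234], [-1.0, -0.0, -0.0]]
force: [0.2, -0.3, -0.2]
opening: 0.898
time_s: 17.97
position: [0.4391, 0.1589, 0.045]
tcp_rot: [[-0.0, 0.234, 0.972], [-0.0, 0.972, -0.234], [-1.0, -0.0, -0.0]]
force: [-0.5, 0.4, 1.0]
opening: 0.725
17.97 world [439.1 158.9  45. ] board [-68.6 -84.8] yaw -13.52 F [-0.53  0.4   0.96] op 63.1
tray [-121.   377.3]
time_s: 18.47
position: [0.4237, 0.1624, 0.0715]
tcp_rot: [[-0.001, 0.233, 0.972], [-0.0, 0.972, -0.233], [-1.0, -0.0, -0.001]]
force: [-0.2, 0.4, -0.6]
opening: 0.728
18.47 world [423.7 162.4  71.5] board [-84.4 -84.9] yaw -13.48 F [-0.23  0.4  -0.64] op 63.3
tray [-136.7  379.4]
```

View pics/wrist10.png

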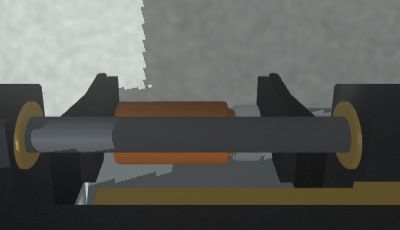

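Held. Up, turn, carry.

```bash
python3 -m inch '{"dp":[[-25,0,0],[-38,0,0],[-38,0,0],[-30,0,0],[-12,0,0],[0,-18,10],[0,-29.5,16.5],[0,-29.5,16.5],[0,-29.5,16.5],[0,-29.5,16.5],[0,-29.5,16.5],[0,-29.5,16.5],[0,-29.5,16.5],[0,-29.5,16.5],[0,-29.5,16.5],[0,-29.5,16.5],[0,-18,10],[0,0,0],[0,0,0],[0,0,0]],"yaw":[0,0,0,-4.1,-4.2,0,0,0,0,0,0,0,0,0,0,0,0,0,0,0]}';python3 st.py
```

```text
time_s: 20.18
position: [0.5786, -0.1833, 0.2125]
tcp_rot: [[-0.002, 0.091, 0.996], [0.002, 0.996, -0.091], [-1.0, 0.001, -0.002]]
force: [-0.4, 0.8, -0.2]
opening: 0.727
20.18 world [ 578.6 -183.3  212.5] board [ 146.9 -384.9] yaw -5.22 F [-0.39  0.8  -0.19] op 63.2
tray [49.2 49.3]
```

```bash
python3 -m inch '{"dp":[[20,0,0],[35,0,0],[38,0,0],[38,0,0],[25,0,0],[12,0,0],[5,0,0],[0,0,0],[0,0,0],[0,0,0],[0,0,0]],"yaw":[0,0,0,0,0,0,0,0,0,0,0]}';python3 st.py;python3 - <<'E'
from rig import bot
from h import *
c=bot.capture('wrist');cv2.imwrite('pics/wrist11.png',c['color'][:,:,::-1])
p=bot.read_state()['position'];a=np.radians(-5.25);R=np.array([[np.cos(a),-np.sin(a)],[np.sin(a),np.cos(a)]])
for v in (326,328,330,332,334): print(v,np.round(R.T@(ray(c['intrinsics'],c['pose'],(300,v),p[2]-.005)[:2]-p[:2])*1000,1))
E
```

```text
time_s: 21.1
position: [0.5808, -0.1848, 0.042]
tcp_rot: [[0.003, 0.091, 0.996], [-0.002, 0.996, -0.091], [-1.0, -0.001, 0.003]]
force: [1.4, -0.1, -0.1]
opening: 0.727
21.1 world [ 580.8 -184.8   42. ] board [ 149.4 -385.9] yaw -5.21 F [ 1.38 -0.13 -0.1 ] op 63.2
tray [51.6 48. ]
326 [13.1 -7.5]
328 [14.1 -7.5]
330 [15.1 -7.5]
332 [16.1 -7.5]
334 [17.2 -7.5]
```

View pics/wrist11.png

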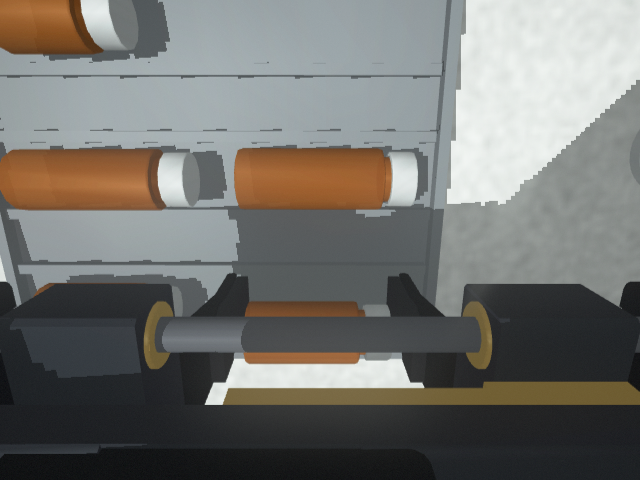

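```bash
python3 -m inch '{"dp":[[4,0,-0.6],[4,0,-0.6],[3,0,0],[2,0,0],[1,0,0],[0,0,0],[0,0,0]],"yaw":[0,0,0,0,0,0,0]}';python3 st.py
```

```text
time_s: 21.73
position: [0.5784, -0.1842, 0.0258]
tcp_rot: [[-0.0, 0.091, 0.996], [0.0, 0.996, -0.091], [-1.0, 0.0, -0.0]]
force: [0.5, 1.0, -0.2]
opening: 0.729
21.73 world [ 578.4 -184.2   25.8] board [ 146.9 -385.9] yaw -5.22 F [ 0.51  1.02 -0.2 ] op 63.4
tray [49.1 48.4]
```

```bash
python3 -m inch '{"dp":[[1,0,0.5],[0.8,0,0],[0,0,0],[0,0,0]],"yaw":[0,0,0,0]}';python3 st.py|head -1;python3 -m inch '{"dp":[[0.6,0,0],[0,0,0],[0,0,0]],"yaw":[0,0,0]}';python3 st.py|head -1
```

```text
time_s: 22.07
position: [0.5789, -0.1842, 0.0242]
tcp_rot: [[-0.0, 0.091, 0.996], [0.0, 0.996, -0.091], [-1.0, 0.0, -0.0]]
force: [0.6, 0.1, 0.1]
opening: 0.726
22.07 world [ 578.9 -184.2   24.2] board [ 147.4 -385.8] yaw -5.22 F [0.62 0.09 0.12] op 63.2
time_s: 22.32
position: [0.5789, -0.1842, 0.0236]
tcp_rot: [[-0.0, 0.091, 0.996], [0.0, 0.996, -0.091], [-1.0, 0.0, -0.0]]
force: [0.4, 0.4, 0.5]
opening: 0.726
22.32 world [ 578.9 -184.2   23.6] board [ 147.4 -385.8] yaw -5.22 F [0.42 0.43 0.53] op 63.1
```

```bash
python3 -m inch '{"dp":[[0.6,0,0],[0,0,0],[0,0,0]],"yaw":[0,0,0]}';python3 st.py|head -1
```

```text
time_s: 22.57
position: [0.5789, -0.1843, 0.0234]
tcp_rot: [[0.0, 0.091, 0.996], [-0.0, 0.996, -0.091], [-1.0, -0.0, 0.0]]
force: [-0.9, -0.2, 3.7]
opening: 0.731
22.57 world [ 578.9 -184.3   23.4] board [ 147.5 -385.8] yaw -5.22 F [-0.91 -0.21  3.68] op 63.6
```

```bash
python3 -m inch '{"dp":[[-0.3,0,0],[0,0,0],[0,0,0],[0,0,0]],"yaw":[0,0,0,0]}' 74;python3 st.py|head -1;python3 -m inch '{"dp":[[-3,0,0],[-5,0,0],[-10,0,0],[-20,0,0],[-35,0,0],[-40,0,0],[-35,0,0],[-25,0,0],[-10,0,20],[0,0,20],[0,0,0],[0,0,0],[0,0,0]],"yaw":[0,0,0,0,0,0,0,0,0,0,0,0,0]}' 74;python3 st.py; python3 - <<'E'
from rig import bot
from h import *
c=bot.capture('wrist');cv2.imwrite('pics/wrist12.png',c['color'][:,:,::-1]);json.dump(dict(K=np.array(c['intrinsics']).tolist(),T=np.array(c['pose']).tolist()),open('w12.json','w'))
c=bot.capture('top');cv2.imwrite('pics/top12.png',c['color'][:,:,::-1])
E
```

```text
time_s: 22.9
position: [0.5789, -0.1843, 0.0232]
tcp_rot: [[-0.0, 0.091, 0.996], [0.0, 0.996, -0.091], [-1.0, 0.0, -0.0]]
force: [-1.7, -0.6, 0.4]
opening: 0.837
22.9 world [ 578.9 -184.3   23.2] board [ 147.5 -385.8] yaw -5.22 F [-1.73 -0.63  0.37] op 72.8
time_s: 23.98
position: [0.6175, -0.1874, 0.2061]
tcp_rot: [[-0.002, 0.091, 0.996], [0.001, 0.996, -0.091], [-1.0, 0.001, -0.002]]
force: [0.4, 0.7, 0.2]
opening: 0.851
23.98 world [ 617.5 -187.4  206.1] board [ 185.7 -379.8] yaw -5.21 F [0.37 0.75 0.23] op 74.1
tray [88.3 48.8]
```

View pics/wrist12.png

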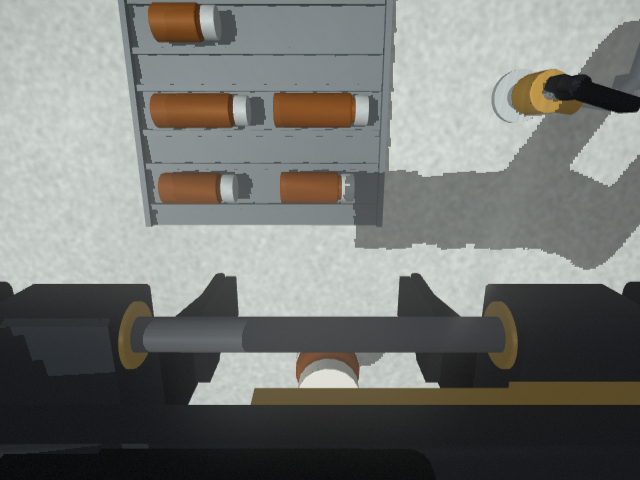

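View pics/top12.png

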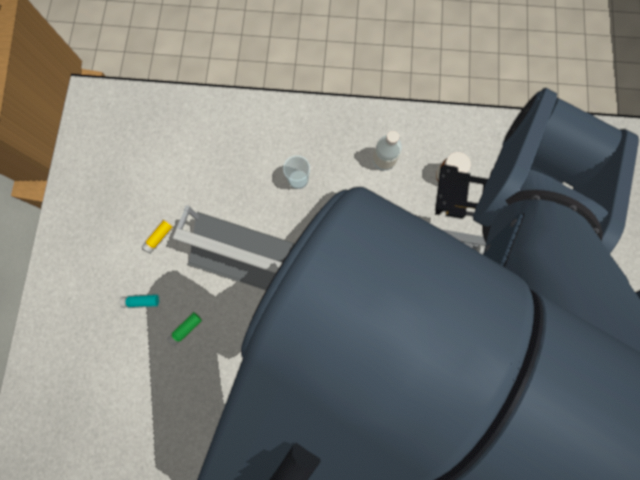

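```bash
python3 -m inch '{"dp":[[0,15,-2],[0,30,-5],[0,38,-5],[0,38,-5],[0,38,-5],[0,28,-5],[0,13,-3],[0,0,0],[0,0,0],[0,0,0]],"yaw":[0,0,0,0,0,0,0,0,0,0]}' 40;python3 st.py; python3 - <<'E'
from rig import bot
from h import *
c=bot.capture('wrist');cv2.imwrite('pics/wrist13.png',c['color'][:,:,::-1]);json.dump(dict(K=np.array(c['intrinsics']).tolist(),T=np.array(c['pose']).tolist()),open('w13.json','w'))
E
```

```text
time_s: 24.92
position: [0.6073, 0.0127, 0.2064]
tcp_rot: [[0.0, 0.092, 0.996], [-0.001, 0.996, -0.092], [-1.0, -0.001, 0.0]]
force: [0.2, -0.1, 0.2]
opening: 0.463
24.92 world [607.3  12.7 206.4] board [ 129.1 -187.7] yaw -5.27 F [ 0.21 -0.12  0.18] op 40.3
tray [ 59.9 247.1]
```

View pics/wrist13.png

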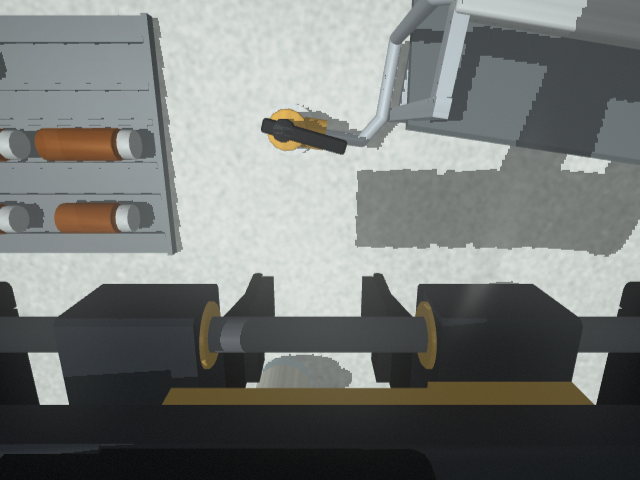

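```bash
python3 - <<'E'
from h import *
im=cv2.imread('pics/wrist13.png')
cv2.imwrite('pics/w13a.png',cv2.resize(im[95:165,250:360],None,fx=7,fy=7,interpolation=cv2.INTER_CUBIC))
E
```

```text
(no output)
```

View pics/w13a.png

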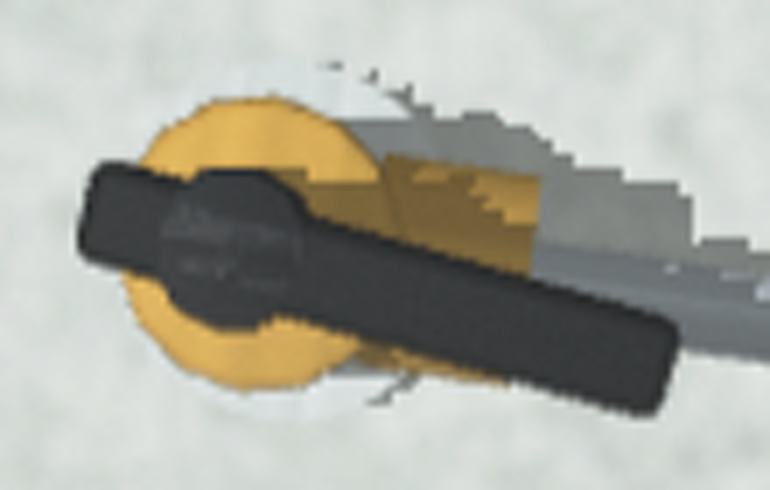

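```bash
python3 - <<'E'
from h import *
w=json.load(open('w13.json'))
f=lambda u,v,z: ray(w['K'],w['T'],((u+.5)/7-.5+250,(v+.5)/7-.5+95),z)[:2]
for z in (.086,.08):
    t,b,h=f(665,370,z),f(88,211,z),f(237,250,z)
    d=t-b;L=np.linalg.norm(d);a=np.degrees(np.arctan2(d[1],d[0]))
    ax=b+d/L*L*15/60
    print(z,t,b,'hub',h,'L',L,'ang',a,'joint',a+13.5,'axis',ax,np.linalg.norm(h-b),np.linalg.norm(t-h))
print('brass',f(258,244,.052), f(260,244,.05))
E
```

```text
0.086 [0.54876237 0.0375224 ] [ 0.52850638 -0.01726012] hub [ 0.53348358 -0.00325537] L 0.05840744535907824 ang 69.70798301085057 joint 83.20798301085057 axis [ 0.53357038 -0.00356449] 0.014862889820868263 0.043546160834895854
0.08 [0.54911602 0.03790592] [ 0.52841348 -0.0180843 ] hub [ 0.53350041 -0.00377081] L 0.05969505596081538 ang 69.70798301085057 joint 83.20798301085057 axis [ 0.53358912 -0.00408674] 0.015190546926707219 0.04450614972006708
brass [ 0.53316103 -0.00380644] [ 0.53318436 -0.00374271]
```

```bash
python3 - <<'E'
from rig import bot
from h import *
print(bot.read_state()['joint_positions'])
d=json.load(open('cal.json'))['top'];w=json.load(open('w13.json'))
a=np.radians(-13.5);R=np.array([[np.cos(a),-np.sin(a)],[np.sin(a),np.cos(a)]]);o=np.array([.5256,.2253])
B=lambda p:np.round(R.T@(p[:2]-o)*1000,1)
f=lambda u,v:((u+.5)/5-.5+250,(v+.5)/5-.5+200)
print('strut rear top',B(ray(d['K'],d['T'],f(366,258),.15)),'front',B(ray(d['K'],d['T'],f(330,412),.154)))
print('w13 strut leg foot',B(ray(w['K'],w['T'],(443,115),.15)),B(ray(w['K'],w['T'],(455,10),.15)))
print('pipe bend',B(ray(w['K'],w['T'],(362,137),.03)))
E
python3 -m inch '{"dp":[[0,0,0],[0,0,0],[0,0,0],[0,0,0],[0,0,0],[0,0,0],[0,0,0],[0,0,0],[0,0,0],[0,0,0],[0,0,0],[0,0,0],[0,0,0],[0,0,0]],"yaw":[-5,-7,-7,-7,-7,-7,-7,-7,-7,-7,-7,-6.8,0,0]}' 0; python3 st.py
```

```text
[-9.34758053e+00  3.06541930e+01  8.63002145e+01 -4.19133027e-02
  6.30219275e+01 -9.40095829e+01]
strut rear top [  38.6 -137.8] front [ -22.2 -143.5]
w13 strut leg foot [  40.2 -134.3] [  -7.9 -139.7]
pipe bend [  58.4 -160. ]
time_s: 26.13
position: [0.6083, 0.056, 0.2023]
tcp_rot: [[-0.002, -0.953, 0.302], [-0.071, 0.301, 0.951], [-0.997, -0.019, -0.069]]
force: [-0.2, -0.4, -0.8]
opening: 0.008
26.13 world [608.3  56.  202.3] board [ 120.  -145.3] yaw 72.38 F [-0.19 -0.36 -0.8 ] op 0.7
tray [ 56.9 290.3]
```

Joint 6 is near its limit on that side, so I'll use the half-turned grasp (same jaw line, the other way round).

```bash
python3 -m inch '{"dp":[[0,0,0],[0,0,0],[0,0,0],[0,0,0],[0,0,0],[0,0,0],[0,0,0],[0,0,0],[0,0,0],[0,0,0],[0,0,0],[0,0,0],[0,0,0],[0,0,0],[0,0,0],[0,0,0]],"yaw":[3,5,7,7,7,7,7,7,7,7,7,7,7,7,7,7]}'; python3 -m inch '{"dp":[[0,0,0],[0,0,0],[0,0,0],[0,0,0],[0,0,0],[0,0,0],[0,0,0],[0,0,0],[0,0,0],[0,0,0],[0,0,0],[0,0,0],[0,0,0]],"yaw":[7,7,7,7,7,7,7,7,7,7,4,0,0]}';python3 st.py; python3 -c "
from rig import bot;print(bot.read_state()['joint_positions'])"
```

```text
time_s: 27.47
position: [0.6087, 0.0538, 0.2026]
tcp_rot: [[-0.002, 0.561, 0.828], [-0.071, 0.826, -0.56], [-0.997, -0.06, 0.039]]
force: [0.3, -0.1, 0.2]
opening: 0.007
time_s: 28.55
position: [0.6086, 0.0545, 0.2026]
tcp_rot: [[-0.002, 0.953, -0.303], [-0.071, -0.302, -0.951], [-0.997, 0.02, 0.069]]
force: [0.0, 0.3, -0.3]
opening: 0.005
28.55 world [608.6  54.5 202.6] board [ 120.6 -146.7] yaw -107.66 F [ 0.04  0.34 -0.26] op 0.5
tray [ 57.3 288.8]
[-3.35403753 31.41936572 85.60881035 -4.59911957 62.90095034 16.36039376]
```

```bash
python3 -m inch '{"dp":[[0,0,0],[0,0,0],[0,0,0]],"yaw":[-4.2,0,0]}'; cat > go.py <<'E'
# needed tool-frame shift to reach board (bx,by) mm, z mm
from rig import bot
import numpy as np,sys
s=bot.read_state();p=np.array(s['position']);Rt=np.array(s['tcp_rot'])
a=np.radians(-13.5);R=np.array([[np.cos(a),-np.sin(a)],[np.sin(a),np.cos(a)]])
b=np.array([float(v) for v in sys.argv[1:3]])/1000
t=np.r_[np.array([.5256,.2253])+R@b,float(sys.argv[3])/1000]
print('tool shift',np.round(Rt.T@(t-p)*1000,1),'1mm down=',np.round(Rt.T@[0,0,-1],3),'1mm +bx=',np.round(Rt.T@np.r_[R[:,0],0],3))
E
python3 st.py; python3 go.py 30 -196 202; python3 go.py 30 -196 77
```

```text
time_s: 28.8
position: [0.6084, 0.0556, 0.2026]
tcp_rot: [[-0.002, 0.973, -0.233], [-0.071, -0.232, -0.97], [-0.997, 0.015, 0.07]]
force: [-0.2, 0.6, 0.1]
opening: 0.005
28.8 world [608.4  55.6 202.6] board [ 120.1 -145.7] yaw -103.5 F [-0.19  0.59  0.15] op 0.4
tray [ 57.1 290. ]
tool shift [  2.8 -90.2  50.2] 1mm down= [ 0.997 -0.015 -0.07 ] 1mm +bx= [0.015 1.    0.   ]
tool shift [127.4 -92.1  41.5] 1mm down= [ 0.997 -0.015 -0.07 ] 1mm +bx= [0.015 1.    0.   ]
```

```bash
python3 -m inch '{"dp":[[1,-15,8],[1,-25,14],[1,-25,14],[0,-17,9],[0,-8,5],[0,0,0],[0,0,0],[0,0,0]],"yaw":[0,0,0,0,0,0,0,0]}';python3 st.py; python3 go.py 30 -196 77;python3 - <<'E'
from rig import bot
from h import *
c=bot.capture('side');cv2.imwrite('pics/side14.png',c['color'][:,:,::-1])
E
```

```text
time_s: 29.47
position: [0.5112, 0.0282, 0.2022]
tcp_rot: [[0.001, 0.973, -0.232], [-0.071, -0.231, -0.97], [-0.997, 0.018, 0.069]]
force: [0.4, -0.2, 0.1]
opening: 0.008
29.47 world [511.2  28.2 202.2] board [  32. -195.] yaw -103.44 F [ 0.43 -0.23  0.14] op 0.7
tray [-37.2 253.8]
tool shift [124.9  -4.2  -7.6] 1mm down= [ 0.997 -0.018 -0.069] 1mm +bx= [0.018 1.    0.001]
```

View pics/side14.png

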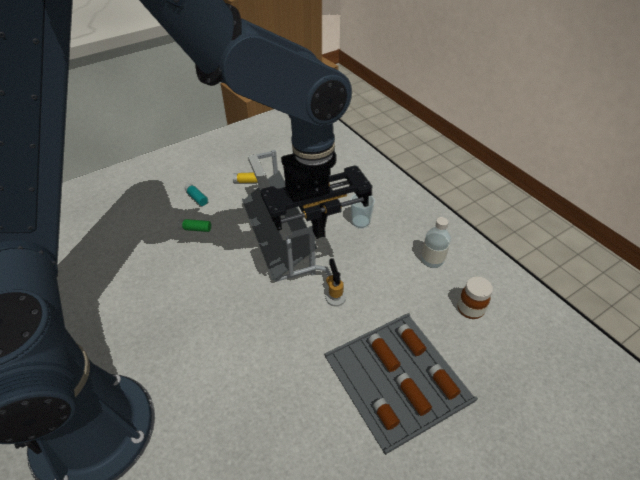

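```bash
python3 -m inch '{"dp":[[15,-1,-2],[25,-1,-2],[25,-1,-2],[15,-1,-1],[5,0,0],[0,0,0],[0,0,0],[0,0,0]],"yaw":[0,0,0,0,0,0,0,0]}';python3 st.py|head -1; python3 go.py 30 -196 77
```

```text
time_s: 30.18
position: [0.5081, 0.03, 0.1173]
tcp_rot: [[0.001, 0.973, -0.231], [-0.071, -0.231, -0.97], [-0.997, 0.017, 0.069]]
force: [0.1, 0.1, 0.6]
opening: 0.002
30.18 world [508.1  30.  117.3] board [  28.6 -194. ] yaw -103.41 F [0.11 0.11 0.59] op 0.2
tool shift [40.4  0.7 -0.8] 1mm down= [ 0.997 -0.017 -0.069] 1mm +bx= [0.018 1.    0.002]
```

```bash
python3 -m inch '{"dp":[[0,0,3],[10,0,-0.5],[12,0,-1],[12,0,-1],[6,0.5,-0.3],[0,0,0],[0,0,0],[0,0,0]],"yaw":[0,0,0,0,0,0,0,0]}';python3 st.py|head -1; python3 go.py 44 -196 77;python3 - <<'E'
from rig import bot
from h import *
c=bot.capture('side');cv2.imwrite('pics/side15.png',cv2.resize(c['color'][130:320,230:400,::-1],None,fx=3.1,fy=3.1,interpolation=cv2.INTER_CUBIC))
E
```

```text
time_s: 30.85
position: [0.5075, 0.0268, 0.0769]
tcp_rot: [[-0.001, 0.973, -0.231], [-0.071, -0.231, -0.97], [-0.997, 0.016, 0.07]]
force: [-0.2, -0.2, 0.7]
opening: 0.009
30.85 world [507.5  26.8  76.9] board [  28.7 -197.3] yaw -103.42 F [-0.19 -0.2   0.75] op 0.8
tool shift [ 0.  15.3 -1.2] 1mm down= [ 0.997 -0.016 -0.07 ] 1mm +bx= [0.016 1.    0.001]
```

View pics/side15.png

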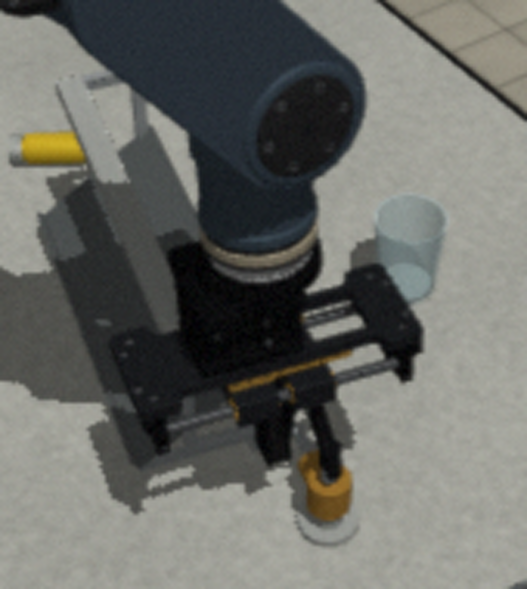

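```bash
python3 -m inch '{"dp":[[0,5,0],[0,5,0],[0,4,0],[0,3,0],[0,2,0],[0,0,0],[0,0,0],[0,0,0]],"yaw":[0,0,0,0,0,0,0,0]}';python3 st.py|head -1;python3 - <<'E'
from rig import bot
from h import *
c=bot.capture('side');cv2.imwrite('pics/side16.png',cv2.resize(c['color'][230:320,280:400,::-1],None,fx=5,fy=5,interpolation=cv2.INTER_CUBIC))
E
```

```text
time_s: 31.57
position: [0.5253, 0.0225, 0.0767]
tcp_rot: [[-0.002, 0.973, -0.231], [-0.071, -0.231, -0.97], [-0.997, 0.014, 0.07]]
force: [-0.2, 1.4, 0.1]
opening: 0.005
31.57 world [525.3  22.5  76.7] board [  47.  -197.2] yaw -103.4 F [-0.24  1.4   0.13] op 0.4
```

View pics/side16.png

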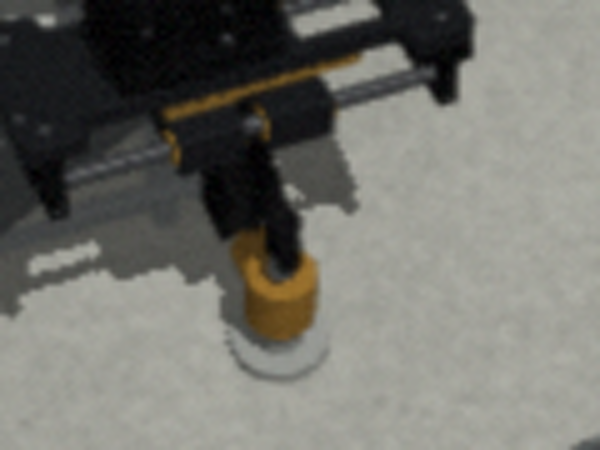

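```bash
python3 -m inch '{"dp":[[0,1.5,0],[0,1.5,0],[0,1.5,0],[0,0,0],[0,0,0],[0,0,0]],"yaw":[0,0,0,0,0,0]}';python3 st.py|head -1;python3 - <<'E'
from rig import bot
from h import *
c=bot.capture('side');im=c['color'][230:320,280:400,::-1];im=np.clip(im.astype(float)*2.5,0,255).astype(np.uint8);cv2.imwrite('pics/side17.png',cv2.resize(im,None,fx=5,fy=5,interpolation=cv2.INTER_CUBIC))
E
```

```text
time_s: 32.12
position: [0.5283, 0.022, 0.0766]
tcp_rot: [[-0.005, 0.973, -0.231], [-0.07, -0.231, -0.97], [-0.998, 0.011, 0.07]]
force: [-4.4, 3.1, 2.4]
opening: 0.007
32.12 world [528.3  22.   76.6] board [  50.1 -197.1] yaw -103.41 F [-4.38  3.12  2.36] op 0.6
```

View pics/side17.png

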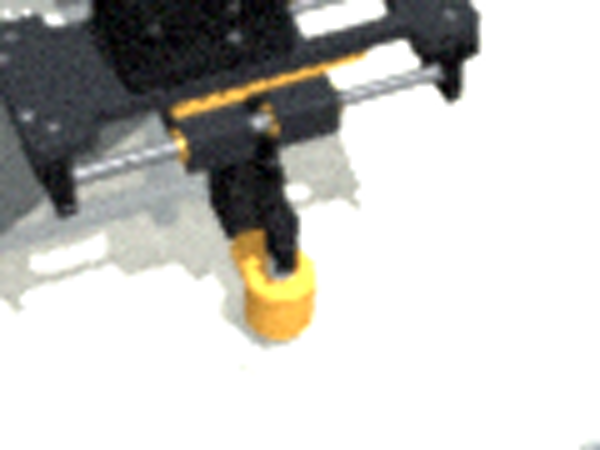

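```bash
python3 -m inch '{"dp":[[0,1.5,0],[0,1.5,0],[0,1.5,0],[0,0.5,0],[0,0,0],[0,0,0],[0,0,0]],"yaw":[0,0,0,0,0,0,0]}';python3 st.py|head -1;python3 - <<'E'
from rig import bot
from h import *
c=bot.capture('side');im=c['color'][230:320,280:400,::-1];im=np.clip(im.astype(float)*2.5,0,255).astype(np.uint8);cv2.imwrite('pics/side18.png',cv2.resize(im,None,fx=5,fy=5,interpolation=cv2.INTER_CUBIC))
E
```

```text
time_s: 32.75
position: [0.534, 0.0205, 0.0767]
tcp_rot: [[-0.003, 0.973, -0.231], [-0.071, -0.231, -0.97], [-0.997, 0.013, 0.07]]
force: [-3.6, 2.1, 1.1]
opening: 0.006
32.75 world [534.   20.5  76.7] board [  56.  -197.2] yaw -103.4 F [-3.56  2.12  1.08] op 0.5
```

View pics/side18.png

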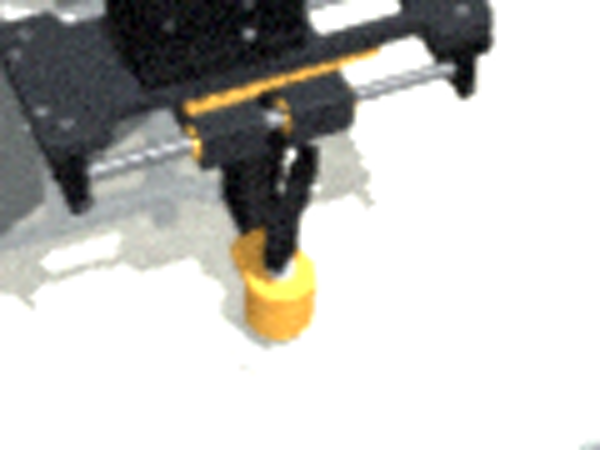

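```bash
python3 - <<'E'
from h import *
d=json.load(open('cal.json'))['side']
for u,v,z in [(308,148,.086),(306,155,.08)]:
    p=ray(d['K'],d['T'],((u+.5)/5-.5+280,(v+.5)/5-.5+230),z)[:2]-[.5334,-.0037]
    print(np.hypot(*p),np.degrees(np.arctan2(p[1],p[0]))+13.5)
E
```

```text
0.04090512551028573 51.54318118806927
0.04185531670532271 52.90097903058696
```

```bash
python3 -m inch '{"dp":[[0,1,0],[0,0.8,0],[0,0,0],[0,0,0],[0,0,0]],"yaw":[0,0,0,0,0]}';python3 st.py|head -1;python3 -m inch '{"dp":[[0,-4,0],[0,-8,0],[0,-8,0],[-10,-2,1],[-25,0,2],[-35,0,3],[-35,0,3],[-25,0,20],[-5,0,35],[0,0,40],[0,0,20],[0,0,0],[0,0,0],[0,0,0]],"yaw":[0,0,0,0,0,0,0,0,0,0,0,0,0,0]}';python3 st.py; python3 - <<'E'
from rig import bot
from h import *
c=bot.capture('wrist');cv2.imwrite('pics/wrist19.png',c['color'][:,:,::-1]);json.dump(dict(K=np.array(c['intrinsics']).tolist(),T=np.array(c['pose']).tolist()),open('w19.json','w'))
c=bot.capture('side');im=c['color'][230:320,280:400,::-1];im=np.clip(im.astype(float)*1.5,0,255).astype(np.uint8);cv2.imwrite('pics/side19.png',cv2.resize(im,None,fx=5,fy=5,interpolation=cv2.INTER_CUBIC))
E
```

```text
time_s: 33.22
position: [0.5366, 0.0199, 0.0768]
tcp_rot: [[-0.002, 0.973, -0.231], [-0.071, -0.231, -0.97], [-0.997, 0.015, 0.07]]
force: [-2.8, 2.3, -0.9]
opening: 0.009
33.22 world [536.6  19.9  76.8] board [  58.6 -197.2] yaw -103.41 F [-2.84  2.32 -0.88] op 0.7
time_s: 34.38
position: [0.4867, -0.0853, 0.2204]
tcp_rot: [[-0.001, 0.973, -0.232], [-0.071, -0.231, -0.97], [-0.997, 0.016, 0.069]]
force: [-0.9, 0.2, -0.7]
opening: 0.001
34.38 world [486.7 -85.3 220.4] board [  34.7 -311.1] yaw -103.42 F [-0.88  0.22 -0.74] op 0.1
tray [-51.2 138.5]
```

View pics/wrist19.png

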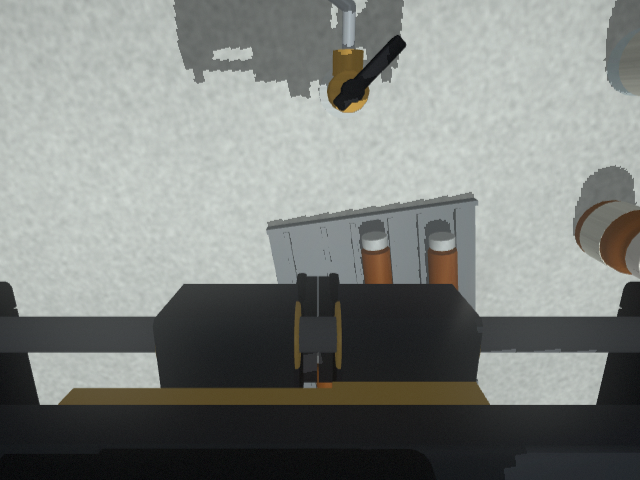

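View pics/side19.png

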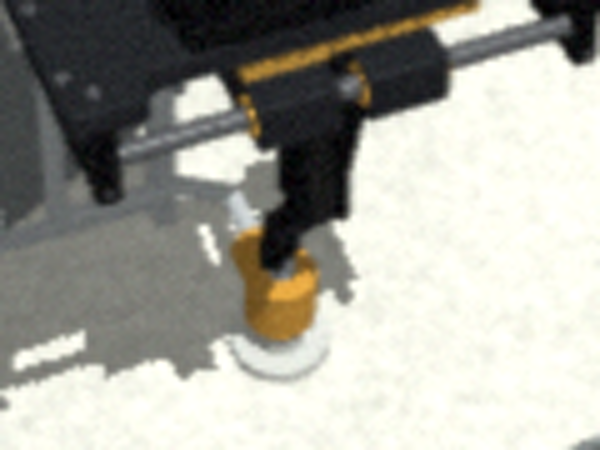

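```bash
python3 - <<'E'
from h import *
im=cv2.imread('pics/wrist19.png')
cv2.imwrite('pics/w19a.png',cv2.resize(np.clip(im[20:125,310:430].astype(float)*1.6,0,255).astype(np.uint8),None,fx=6,fy=6,interpolation=cv2.INTER_CUBIC)[:600])
E
```

```text
(no output)
```

View pics/w19a.png

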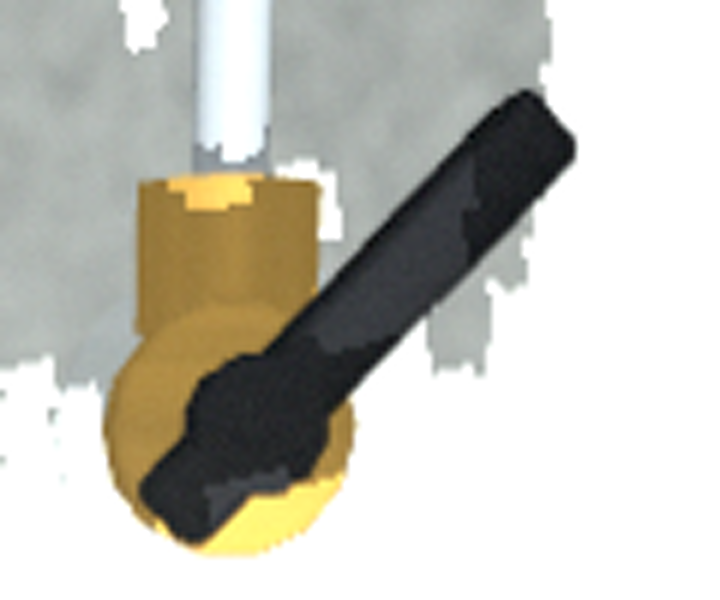

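```bash
python3 - <<'E'
from h import *
w=json.load(open('w19.json'))
f=lambda u,v,z: ray(w['K'],w['T'],((u+.5)/6-.5+310,(v+.5)/6-.5+20),z)[:2]
an=lambda a,b:np.degrees(np.arctan2(*(b-a)[::-1]))+13.5
z=.08
print('centre',an(f(170,517,z),f(550,121,z)),np.linalg.norm(f(170,517,z)-f(550,121,z)))
print('left edge',an(f(270,350,z),f(500,108,z)),'right edge',an(f(335,415,z),f(570,165,z)))
print('pipe L',an(f(203,140,.03),f(203,5,.03)),'R',an(f(272,150,.03),f(270,5,.03)),'brass',an(f(137,320,.03),f(140,185,.03)),an(f(318,270,.03),f(320,185,.03)))
E
```

```text
centre 45.21503441337886 0.05935828350859238
left edge 45.25743091096014 right edge 46.10341526397044
pipe L 91.40389754539818 R 92.86112879869617 brass 89.46744141686807 90.89891848918326
```

```bash
python3 - <<'E'
from h import *
w=json.load(open('w12.json'));a=np.radians(-5.25);R=np.array([[np.cos(a),-np.sin(a)],[np.sin(a),np.cos(a)]])
for u,v in [(281,187),(354,187),(150,110),(248,111),(274,110),(368,110),(160,187),(238,187)]: print((u,v),np.round(R.T@(ray(w['K'],w['T'],(u,v),.018)[:2]-[.52506,-.22792])*1000,1))
from rig import bot
c=bot.capture('side');cv2.imwrite('pics/side20.png',c['color'][140:460,140:540,::-1])
E
```

```text
(281, 187) [65.1 17.3]
(354, 187) [65.1 82.1]
(150, 110) [  0.  -91.3]
(248, 111) [ 0.8 -8.9]
(274, 110) [ 0.  13.1]
(368, 110) [ 0.  92.3]
(160, 187) [ 65.1 -90.1]
(238, 187) [ 65.1 -20.9]
```

View pics/side20.png

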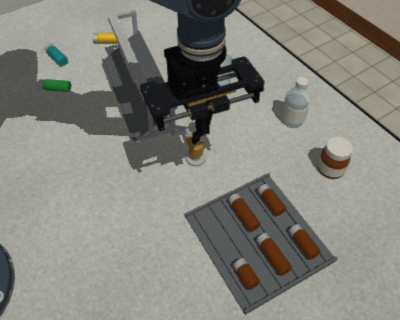

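All five vials lie in their rows, nothing else has moved, and the gripper is clear. I'm handing the job in.

```bash
python3 -c "
from rig import bot
print(bot.read_state()['time_s']);print(bot.hand_in())"
```

```text
34.5333
the job is handed in; nothing more can be done
None
```

Both washed vials are in the tray, the lever is at about half open, and I handed the job in at 34.5 s of the 72 s allowed. The hand-in gives no verdict.

- **Vials:** I gripped each by its ends, lowered it until I felt light contact (about 4–8 N) and then released it. The long vial is in row 1's -y half and the medium vial in row 2's +y half. The last wrist image put both within about 1 mm of the row's middle line, next to stock vials that had not moved. I picked the long one up, set it back on the board and re-gripped it 4 mm higher before carrying it.
- **Lever:** I pushed it with the closed fingers from about 83° to 45–46°. The centreline measured 45.2°, and the two edges 45.3° and 46.1°. My first estimates of the start angle ranged from about 82° to 84°, so it did not start at exactly 90°.
- **What went less well:** On the first turn towards the lever, joint 6 reached its limit. That left the tool tilted about 4°, so I used the opposite half-turn. The tilt stayed to the end but did not affect the result.
- **Last check:** The final side view showed all five vials in their rows, and the bystanders in view and the coloured look-alikes in place. The beaker was hidden behind the gripper. The gripper was touching nothing.

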